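# Fit the flanged loupe to the swing arm and bring it over the rule

## Task

The magnifier arm is parked to one side of the vise with its head empty. Pick up the flanged loupe, eye end up, and slide it gently into the open slot of the arm's head until its flange is fully home behind the slotted plate; never force it, the lens is glass. Then swing the arm round until the loupe stands centred over the width of the slide rule in the vise, let go, and leave the other tools where they lie.

Things in the scene. Friction and masses are not known exactly. Their poses are not given: they have to be found in the camera images.
- loupe: The flanged loupe: an upright dark tube 80 mm tall, 30 mm in diameter, glass lens in its top, standing on the bench; round, 70 to 140 g with its flange. Origin: centre of its lower end; z up its axis. The flange is a brass focus collar, 44 mm in diameter and 5 mm thick, clamped on the tube where the last user set it: its underside is 12 to 30 mm above the lower end, not measured.
- eye_barrel (a point): Where to grip the loupe: on its axis, 66 mm above its lower end. Fingertips that reach down to 46 mm above its lower end stay at least 5 mm above the head's plate when the flange rests on the ledges.
- seat (a point): Centre of the seat in the slotted head at the end of the arm, level with the tops of its ledges, 130 mm above the bench. x points level outward, away from the pillar, through the slot's open mouth; z up. The loupe slides in upright along -x, flange on the ledges and under the slotted plate; it is home, axis at this point, when the flange meets a rigid stop. Keep pushes under 12 N.
- landing (a point): 40 mm out along the seat's x from the seat, level with the tops of the two ledges: here the flange can be set down before it slides in. The ledges run from x -25 to +47 mm, 17 to 28 mm either side of the middle. Side walls 7 mm high stand beside them, 46.4 mm apart, flaring from x = 18 mm to about 57 mm apart at the mouth. Axes as the seat's.
- plate (a point): Middle of the front edge of the slotted plate, on its top, at seat x = 18 mm, 11 mm above the ledges, the highest part of the head. The plate is 4 mm thick, so 7 mm is free under it for the 5 mm flange; its slot is 34 mm wide, like the gap between the ledges. A spring ball in each side wall at seat x = 7 mm drags on the flange from x = 17 mm inwards (about 6 N when the flange rests only lightly on the ledges, more when pressed down), then holds it home.
- ball: One of the two spring balls, 8 mm across, in the side wall on the seat's +y side at seat x = 7 mm; it bears on the flange's rim when the flange is home.
- swing_arm: The chrome arm with its head, swinging level about an upright pillar. Origin: on the pillar's axis at ledge height, 200 mm from the seat; x along the arm to the seat, z up. Parked, it points back towards the robot and to its left; swinging anticlockwise seen from above by 1.0 to 2.3 rad brings the seat over the rule. Friction holds it where it is left; about 1 N sideways at the head moves it.
- rule_mid (a point): Middle of the top face of the bamboo slide rule, 85 mm above the bench; x along the rule (150 mm), y across it (32 mm). It is held in a green vise: jaws 52 mm wide, 80 mm high, 39 mm either side in y; screw and handle reach 97 mm along -y at 46 mm height. The head's circle crosses the rule's middle line within 50 mm of here; the fitted loupe passes at least 14 mm above it.
- plain_loupe: Bystander: a black conical eye loupe without a flange, 34 mm tall, 42 mm wide at the top; origin at the centre of its underside.
- screwdriver: Bystander: a jeweller's screwdriver with a red handle, 130 mm long, lying on the bench.
- tweezers: Bystander: brass tweezers 120 mm long and 8 mm high, lying on the bench.

How it is judged:
By the outcome, as a careful person would: the job done as asked, in the order asked, and still so for the second after the job is handed in, with the robot touching nothing.
It also fails if it takes over 61 s, if anything falls off the work surface, if the arm or the gripper's body presses on something with over 40 N, if the wrist force passes 120 N, or if a joint passes its speed limit or range.

## Robot

A 6-joint arm with a two-finger parallel gripper is mounted at the origin on the work surface. World frame = base frame: x ahead of the robot, y to its left, z up, the work surface at z = 0. Lengths are in m, angles in rad, forces in N, time in s.
With the tool pointing down it reaches from about 0.15 to 0.775 m from the base axis. Payload 6.1 kg.
Tool frame: the origin (TCP) lies midway between the tips of the shut fingers; the grasp point (between the pads) lies arm.grip_depth behind it (arm.grip_depth is the distance from the TCP to the grasp point, in m); z points along the fingers, y is the direction in which the jaws open and shut (so a half turn about z gives the same grasp; the last joint's range is limited). The gripper opens to 85 mm and grips with 20 to 120 N. Pads are 22 mm wide; open, the fingers measure 114 mm over their backs; the gripper's body (76 mm by 85 mm) begins 54 mm behind the grasp point. The pads swing forward as they close: fully open they stand 13 mm farther back than shut.
Start: joints at [1.153, 0.126, -0.04, 1.405, 0, 1.571], TCP at [0.213, 0.48, 0.231] pointing down, gripper open.
Joint ranges: [-2.72, 2.72], [-0.95, 1.95], [-1.27, 1.35], [-1.78, 2.02], [-1.46, 1.47], [-3.14, 3.14]. Speed limits (rad/s): [2.39, 2.39, 3.01, 3.14, 3.14, 3.14].

## Interface

Orientations are given as a unit quaternion [x, y, z, w].
In Python, from station import arm, get_image, camera_info, order gives the robot as it stands.
- The arm moves only by the tool arm_command, never from a script. Its argument "rows" is a list of rows, each an object with "angular": the turn, a rotation vector about the tool's x, y, z in rad, a list of three; "translation": the shift along the tool's x, y, z in mm, a list of three; "grip": the finger opening in mm, from 0 to 85.4. A call has 1 to 10 rows; each row is the pose to reach, as a shift and turn from the pose commanded when the call began, along the tool's axes at that moment; what a row does not reach only later rows make up. A row lasts 1/12 s, in which the tool goes at most 41.7 mm and 7.16 degrees, less where a joint would pass 70% of its speed; a pose out of reach is approached as far as the arm can. A call with a gripper value outside its range is refused whole. The fingers move at their own pace and stop on an object; "squeeze" is the grip in N (left out, the last holds). Time passes only in rows, so rows that repeat a pose let the fingers close. It gives the time, the measured TCP pose, the force and the opening at its end, in the units of the state.
- arm.state(): the state, without advancing time (a new reading comes with each control period).
- get_image(name): name is "side" or "top" or "wrist"; returns (picture, depth): 420x560x3 uint8, red, green, blue; 420x560 float32, m along the optical axis (not along the pixel's ray), 0 where there is no reading.
- camera_info(name): a dict with "fx", "fy", "cx", "cy" (pixels), "xyz" and "rotation" of the camera in the world. Camera axes: x right, y up, looking along -z (the intrinsics and any distortion apply to the point x, -y, -z); pixel columns grow to the right and rows downward; lengths in m; the calibration is good to about 2 mm. A picture is of the moment at which its call begins: read the wrist's pose just before it. camera_info takes no time and is no camera call; for the wrist camera it gives the pose at the moment of the call.
- order.hand_in(): hands the job in, once; it reports no verdict.
The state is a dict: "time": time; "q": joint angles; "qvel": joint speeds; "joint_efforts": joint torques, N m; "ee_pos": TCP position; "tool_rot": TCP orientation; "ft_force": force on the tool from outside, world axes, zero at the start; "wrist_torque": the same for the moment, N m; "finger_gap": opening from 0.0 (shut) to 1.0 (fully open).
Only numpy, scipy, OpenCV 4.12 (cv2) and the standard library are available. Lean on these libraries where they do the work, as an engineer would, in place of code of your own. Each camera call takes 0.05 s, during which the arm holds its last target.

## Working session

There is one attempt and no reset: what is moved stays moved. The work goes in short steps, Python scripts to look and compute and a tool call to move; the robot and the scene stay as the last step left them, time stands still between calls to the robot, and variables do not carry over. Pictures are saved under pics/ and viewed, and the job is handed in when it is done.

Besides the shell and the picture viewer there is one more tool, called after "Request:" as name(argument=value, ...) on one line, values as JSON. arm_command: Moves the arm, as the interface text tells. Its arguments: {"type":"object","properties":{"rows":{"type":"array"},"squeeze":{"type":"number"}},"required":["rows"]}

```bash
ls; mkdir -p pics; python3 - <<'E'
from station import arm,get_image,camera_info
import cv2
print(arm.state(), arm.grip_depth)
for n in ("side","top","wrist"):
    print(n,camera_info(n))
    p,d=get_image(n); cv2.imwrite(f"pics/{n}0.png",p[:,:,::-1])
    import numpy as np; np.save(f"pics/{n}0.npy",d)
E
```

```text
pics
{'time': 0.0, 'q': array([ 1.15296625e+00,  1.26420747e-01, -4.06154710e-02,  1.40538619e+00,
       -1.06979987e-05,  1.57080672e+00]), 'qvel': array([-0.00174547,  0.00035993,  0.00053217,  0.0001772 ,  0.00045766,
        0.00092245]), 'joint_efforts': array([ 8.28908887e-04, -4.35915756e+01,  3.52925205e+01,  1.73480163e-02,
        8.04256229e-05,  5.63009905e-07]), 'ee_pos': array([0.21287339, 0.47946659, 0.23050367]), 'tool_rot': array([ 2.07403661e-01,  9.78255110e-01, -7.96473685e-04, -1.63386948e-04]), 'ft_force': array([ 0.505434  , -0.12585836, -0.17176038]), 'wrist_torque': array([-0.01260718,  0.00741644, -0.00590201]), 'finger_gap': 1.000093334514713} 0.0187
side {'fx': 395.8695500628818, 'fy': 395.8695500628818, 'cx': 278.03187418606626, 'cy': 209.8401639791171, 'xyz': array([ 0.28406759, -0.42054491,  0.62892891]), 'rotation': array([ 0.38874094, -0.10927709, -0.23049546,  0.88533092])}
top {'fx': 453.0524736878097, 'fy': 453.0524736878097, 'cx': 275.5036844806501, 'cy': 201.72667049713297, 'xyz': array([0.38300464, 0.0756465 , 0.92849756]), 'rotation': array([ 0.06426409, -0.06759557, -0.70264187,  0.7054044 ])}
wrist {'fx': 336.6756493993679, 'fy': 336.6756493993679, 'cx': 274.72361798389437, 'cy': 210.2809428750297, 'xyz': array([0.14911348, 0.50900306, 0.37354321]), 'rotation': array([-0.11853967, -0.07576611,  0.54016565,  0.82971617])}
```

View pics/side0.png

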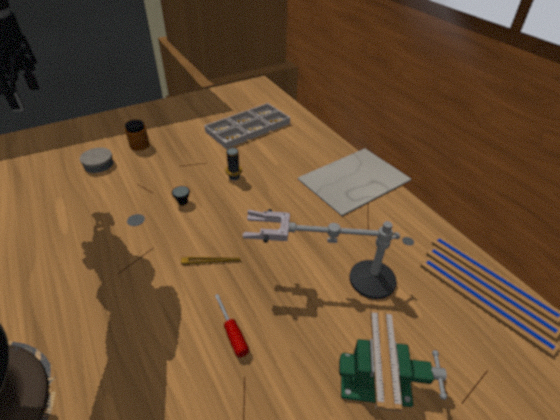

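View pics/top0.png

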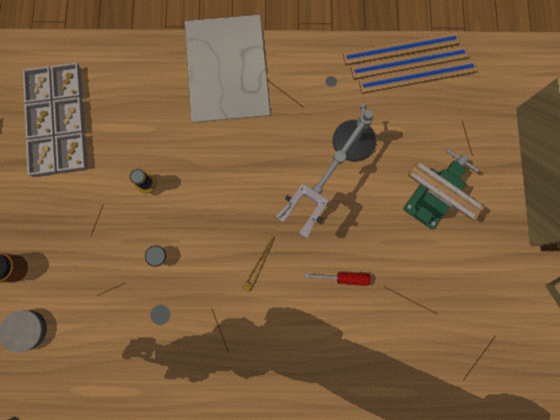

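View pics/wrist0.png

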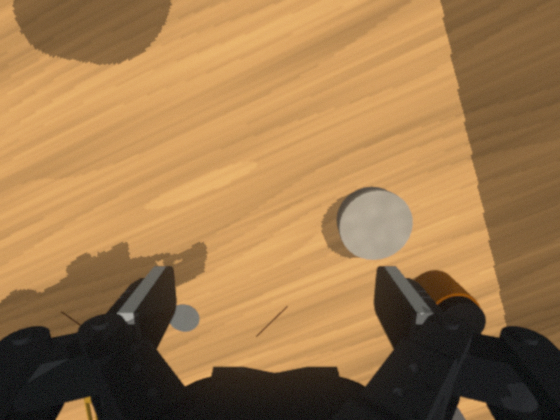

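The side view shows the loupe at about (233,163), and the head's mouth at about (255,225) facing left. In the top view the loupe is at about (140,180), the head at (303,207), the pillar top at (366,116) and the rule at (446,190).

```bash
cat > h.py <<'E'
import numpy as np, cv2
from scipy.spatial.transform import Rotation as R
from station import arm,get_image,camera_info
def ray(c,u,v):
    d=np.array([(u-c['cx'])/c['fx'],-(v-c['cy'])/c['fy'],-1.0])
    return R.from_quat(c['rotation']).apply(d)
def pz(c,u,v,z):
    d=ray(c,u,v); o=np.array(c['xyz']); return o+d*(z-o[2])/d[2]
def pd(c,u,v,dep): return np.array(c['xyz'])+ray(c,u,v)*dep
def proj(c,P):
    p=R.from_quat(c['rotation']).inv().apply(np.array(P)-c['xyz'])
    return c['cx']+c['fx']*p[...,0]/-p[...,2], c['cy']-c['fy']*p[...,1]/-p[...,2]
def crop(p,u0,v0,u1,v1,s,fn):
    cv2.imwrite(fn,cv2.resize(p[v0:v1,u0:u1],None,fx=s,fy=s,interpolation=cv2.INTER_CUBIC))
E
python3 - <<'E'
from h import *
for n in("side","top","wrist"):
    print(n, camera_info(n).keys())
t=cv2.imread("pics/top0.png");s=cv2.imread("pics/side0.png")
crop(t,110,150,190,210,8,"pics/a1.png")
crop(t,260,90,400,250,5-1,"pics/a2.png")
crop(t,395,140,495,235,6,"pics/a3.png")
crop(s,210,140,260,190,10,"pics/a4.png")
crop(s,235,195,415,300,4,"pics/a5.png")
E
```

```text
side dict_keys(['fx', 'fy', 'cx', 'cy', 'xyz', 'rotation'])
top dict_keys(['fx', 'fy', 'cx', 'cy', 'xyz', 'rotation'])
wrist dict_keys(['fx', 'fy', 'cx', 'cy', 'xyz', 'rotation'])
```

View pics/a1.png

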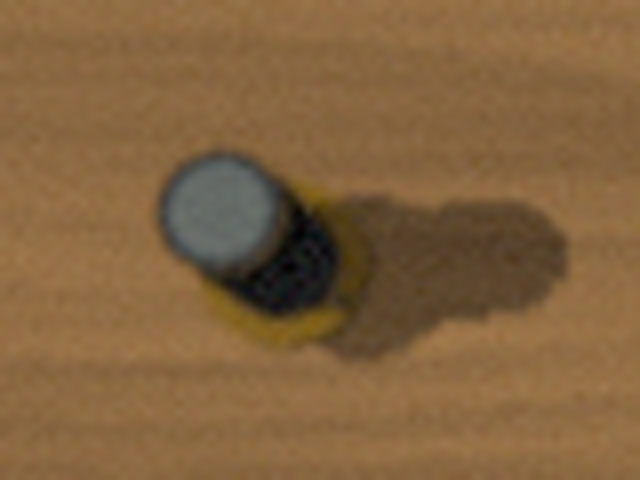

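View pics/a2.png

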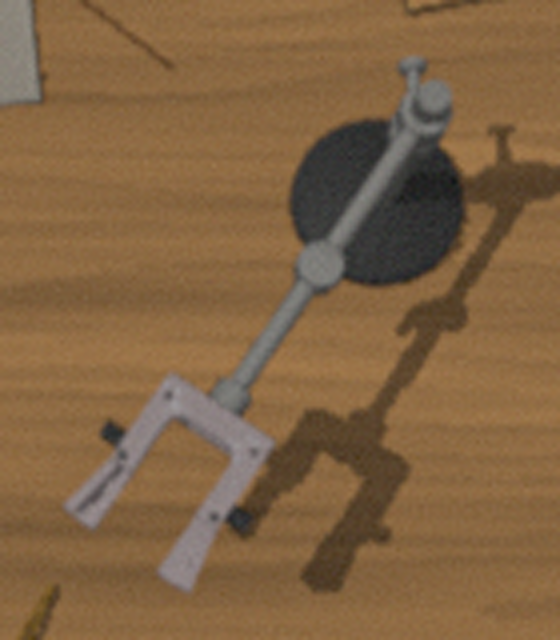

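View pics/a3.png

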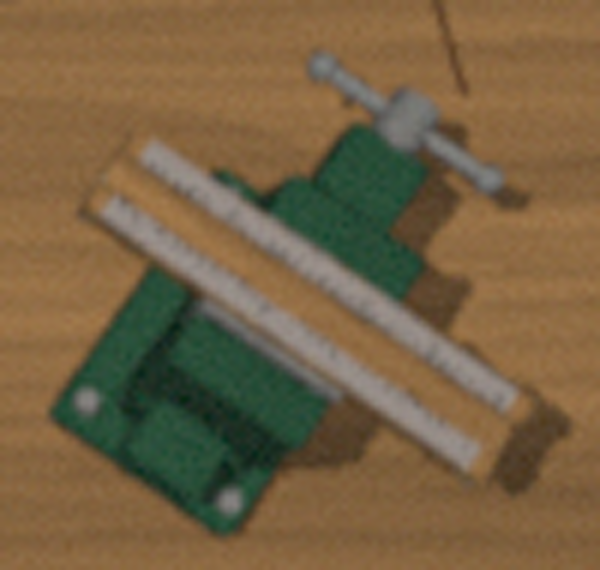

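View pics/a4.png

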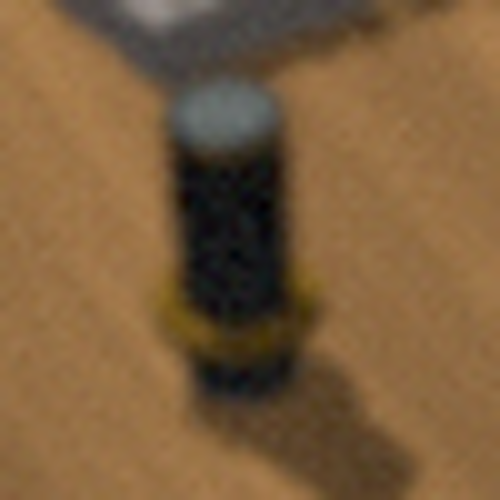

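View pics/a5.png

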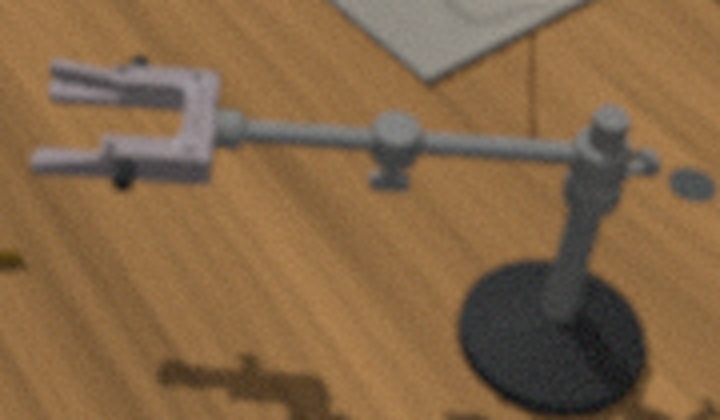

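```bash
python3 - <<'E'
from h import *
T=camera_info("top");S=camera_info("side")
np.set_printoptions(precision=4,suppress=True)
a=lambda x,y,z:pz(T,260+x/4,90+y/4,z)
s=lambda x,y,z:pz(S,235+x/4,195+y/4,z)
print("loupe",pz(T,137.5,176.25,.08),pz(S,232.8,151.3,.08))
d=np.load("pics/top0.npy")
print("depth loupe",pd(T,137,176,d[176,137]))
for nm,x,y,z in[("backL",172,375,.141),("backR",274,440,.141),("dotL",122,455,.141),("dotR",213,517,.141),("knobL",112,433,.134),("knobR",240,520,.134),("tipL",82,517,.137),("tipR",178,583,.137),("base",377,200,.008),("joint",228,393,.134),("mid",321,265,.14)]:
    P=a(x,y,z); u,v=int(round(260+x/4)),int(round(90+y/4)); print(nm,P,pd(T,u,v,d[v,u]))
for nm,x,y,z in[("knobL",137,62,.134),("knobR",122,178,.134),("backL",214,75,.141),("base",552,325,.008)]: print("side",nm,s(x,y,z))
r=[pz(T,395+x/6,140+y/6,.085) for x,y in((150,137),(523,402),(80,205),(478,483))]
for q in r: print("rule",q)
E
```

```text
loupe [0.592  0.3375 0.08  ] [0.5953 0.3373 0.08  ]
depth loupe [0.5923 0.3383 0.0808]
backL [0.5646 0.0233 0.141 ] [0.5641 0.0233 0.1416]
backR [ 0.5353 -0.0217  0.141 ] [ 0.5356 -0.0209  0.1398]
dotL [0.5283 0.0457 0.141 ] [0.5279 0.0465 0.1406]
dotR [0.5008 0.0058 0.141 ] [0.5013 0.0061 0.1405]
knobL [0.5396 0.0498 0.134 ] [0.5397 0.0499 0.1357]
knobR [ 0.5005 -0.0068  0.134 ] [ 0.5002 -0.0066  0.1363]
tipL [0.5011 0.0632 0.137 ] [0.5028 0.064  0.1288]
tipR [0.4721 0.0211 0.137 ] [0.4727 0.0213 0.1276]
base [ 0.6911 -0.0952  0.008 ] [ 0.6846 -0.0911  0.0276]
joint [ 0.5581 -0.0023  0.134 ] [ 0.557  -0.0016  0.1411]
mid [ 0.6161 -0.0445  0.14  ] [ 0.6169 -0.0442  0.139 ]
side knobL [0.5426 0.0542 0.134 ]
side knobR [ 0.5018 -0.0073  0.134 ]
side backL [0.5654 0.0231 0.141 ]
side base [ 0.6961 -0.0919  0.008 ]
rule [ 0.62   -0.2066  0.085 ]
rule [ 0.5339 -0.3197  0.085 ]
rule [ 0.5974 -0.1829  0.085 ]
rule [ 0.508  -0.3035  0.085 ]
```

```bash
cat >> h.py <<'E'
np.set_printoptions(precision=4,suppress=True)
def go(p,yawdeg,st=None):
    st=st or arm.state()
    r0=R.from_quat(st['tool_rot']); y=np.radians(yawdeg)
    Y=np.array([np.cos(y),np.sin(y),0]);Z=np.array([0,0,-1.]);X=np.cross(Y,Z)
    r1=R.from_matrix(np.stack([X,Y,Z],1))
    print("T",np.round(r0.inv().apply(np.array(p)-st['ee_pos'])*1000,1),"A",np.round((r0.inv()*r1).as_rotvec(),4))
def show():
    s=arm.state(); r=R.from_quat(s['tool_rot']); y=r.apply([0,1,0])
    print("t",s['time'],"p",s['ee_pos'],"yaw",np.degrees(np.arctan2(y[1],y[0])),"z",r.apply([0,0,1]),"F",s['ft_force'],"gap",s['finger_gap'],"q",s['q'])
E
python3 - <<'E'
from h import *
show(); go([.5935,.3377,.16],56)
S=camera_info("side")
# flange height from the side view: near-side lower rim
L=np.array([.594,.3377])
d=S['xyz'][:2]-L; d/=np.linalg.norm(d)
print("bottom front", proj(S,np.array([*(L+d*.015),0])), "top centre",proj(S,np.array([*L,.08])))
for h in range(12,31,3): print(h, proj(S,np.array([*(L+d*.022),h/1000])))
E
```

```text
t 0.15 p [0.2129 0.4796 0.2307] yaw 66.06113959498734 z [-0.0005 -0.0011 -1.    ] F [ 0.6179  0.474  -0.7712] gap 1.0010895545093197 q [ 1.153   0.1262 -0.0403  1.4054  0.      1.5708]
T [-405.4   24.8   70.7] A [-0.0012  0.0001  0.1756]
bottom front (np.float64(234.4738191316365), np.float64(180.88538427239084)) top centre (np.float64(232.23083889253752), np.float64(151.35940558234026))
12 (np.float64(234.31901633457065), np.float64(178.84760257121835))
15 (np.float64(234.24738672374312), np.float64(177.90468995611653))
18 (np.float64(234.1754659911828), np.float64(176.9579450941102))
21 (np.float64(234.10325235848185), np.float64(176.0073445747247))
24 (np.float64(234.03074403271762), np.float64(175.05286479641606))
27 (np.float64(233.95793920630422), np.float64(174.09448196461773))
30 (np.float64(233.8848360568423), np.float64(173.1321720897633))
```

Request:
arm_command(rows=[{"angular": [0, 0, 0.175], "translation": [-405, 25, 70], "grip": 85}, {"angular": [0, 0, 0.175], "translation": [-405, 25, 70], "grip": 85}, {"angular": [0, 0, 0.175], "translation": [-405, 25, 70], "grip": 85}, {"angular": [0, 0, 0.175], "translation": [-405, 25, 70], "grip": 85}, {"angular": [0, 0, 0.175], "translation": [-405, 25, 70], "grip": 85}, {"angular": [0, 0, 0.175], "translation": [-405, 25, 70], "grip": 85}, {"angular": [0, 0, 0.175], "translation": [-405, 25, 70], "grip": 85}, {"angular": [0, 0, 0.175], "translation": [-405, 25, 70], "grip": 85}, {"angular": [0, 0, 0.175], "translation": [-405, 25, 70], "grip": 85}, {"angular": [0, 0, 0.175], "translation": [-405, 25, 70], "grip": 85}])

```text
time: 0.98
ee_pos: [0.5954, 0.3368, 0.1602]
tool_rot: [0.293, 0.956, -0.0, -0.0]
ft_force: [0.8, 0.7, -0.3]
finger_gap: 0.994
```

Request:
arm_command(rows=[{"angular": [0, 0, 0], "translation": [0, 0, 0], "grip": 85}, {"angular": [0, 0, 0], "translation": [0, 0, 0], "grip": 85}])

```text
time: 1.15
ee_pos: [0.5945, 0.3368, 0.1591]
tool_rot: [0.294, 0.956, -0.001, -0.001]
ft_force: [-0.0, -0.1, 0.2]
finger_gap: 0.991
```

```bash
python3 - <<'E'
from h import *
show(); W=camera_info("wrist"); p,d=get_image("wrist"); cv2.imwrite("pics/w1.png",p[:,:,::-1]); np.save("pics/w1.npy",d)
import pickle; pickle.dump(W,open("pics/w1.pkl","wb"))
print(proj(W,np.array([.5935,.3377,.08])),proj(W,np.array([.5935,.3377,0])))
go([.5935,.3377,.047],56)
E
```

```text
t 1.15 p [0.5945 0.3368 0.1591] yaw 55.85921788128576 z [-0.0027 -0.0014 -1.    ] F [-0.0442 -0.1159  0.1936] gap 0.9911783761825924 q [0.5153 0.4412 0.2201 1.3527 0.0001 1.1112]
(np.float64(274.09107263661525), np.float64(216.84664167217113)) (np.float64(274.57004988495424), np.float64(191.07523701005815))
T [ -0.2   0.2 113.1] A [-0.0017 -0.0012 -0.0007]
```

View pics/w1.png

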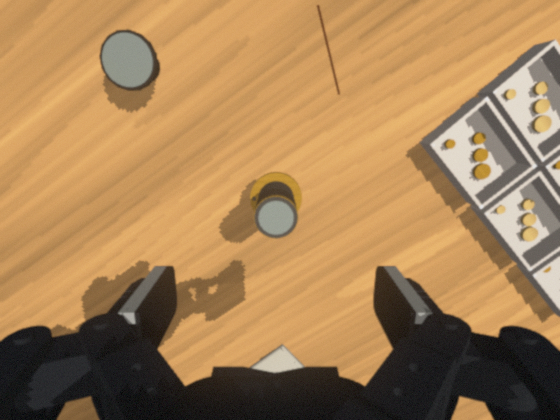

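The wrist view shows the loupe's top at (276,217) and its brass collar around (276,193). It stands clear, and the shift from the prediction is about 2 px.

```bash
python3 - <<'E'
from h import *
import pickle; W=pickle.load(open("pics/w1.pkl","rb")); d=np.load("pics/w1.npy")
p=cv2.imread("pics/w1.png"); crop(p,235,155,315,255,6,"pics/w1c.png")
print(pz(W,276,217,.08), pd(W,276,217,d[217,276]), pd(W,276,176,d[176,276]),pd(W,258,190,d[190,258]))
L=np.array([.5935,.3377])
E
```

```text
[0.5943 0.3387 0.08  ] [0.5943 0.3388 0.0803] [0.5786 0.3493 0.0266] [0.5801 0.3301 0.0262]
```

View pics/w1c.png

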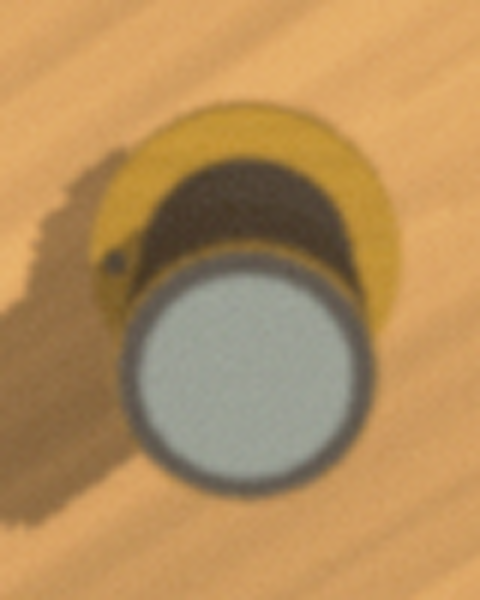

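Request:
arm_command(rows=[{"angular": [0, 0, 0], "translation": [1.4, 1.1, 25], "grip": 85}, {"angular": [0, 0, 0], "translation": [1.4, 1.1, 55], "grip": 85}, {"angular": [0, 0, 0], "translation": [1.4, 1.1, 80], "grip": 75}, {"angular": [0, 0, 0], "translation": [1.4, 1.1, 100], "grip": 65}, {"angular": [0, 0, 0], "translation": [1.4, 1.1, 109], "grip": 60}, {"angular": [0, 0, 0], "translation": [1.4, 1.1, 112], "grip": 55}, {"angular": [0, 0, 0], "translation": [1.4, 1.1, 112], "grip": 50}], squeeze=40)

```text
time: 1.78
ee_pos: [0.5919, 0.3406, 0.0497]
tool_rot: [0.291, 0.957, -0.0, -0.0]
ft_force: [0.5, 0.2, 0.5]
finger_gap: 0.584
```

Request:
arm_command(rows=[{"angular": [0, 0, 0], "translation": [0, 0, 0], "grip": 42}, {"angular": [0, 0, 0], "translation": [0, 0, 0], "grip": 36}, {"angular": [0, 0, 0], "translation": [0, 0, 0], "grip": 32}, {"angular": [0, 0, 0], "translation": [0, 0, 0], "grip": 28}, {"angular": [0, 0, 0], "translation": [0, 0, 0], "grip": 20}, {"angular": [0, 0, 0], "translation": [0, 0, 0], "grip": 20}, {"angular": [0, 0, 0], "translation": [0, 0, 0], "grip": 20}])

```text
time: 2.37
ee_pos: [0.5935, 0.3403, 0.0509]
tool_rot: [0.292, 0.956, 0.001, 0.001]
ft_force: [-1.1, -0.5, 6.3]
finger_gap: 0.339
```

```bash
python3 - <<'E'
from h import *
show(); p,d=get_image("side"); crop(p[:,:,::-1],160,90,300,230,4,"pics/s2.png")
E
```

```text
t 2.3667 p [0.5935 0.3403 0.0509] yaw 56.0226233505644 z [ 0.002   0.0012 -1.    ] F [-1.0648 -0.4532  6.268 ] gap 0.33902372917972057 q [0.5206 0.4718 0.027  1.1236 0.0001 1.1136]
```

View pics/s2.png

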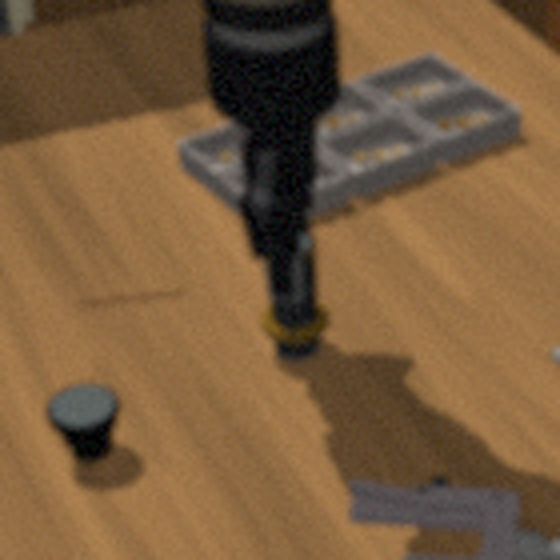

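The side view shows the fingers holding the tube above its collar. The plain loupe is untouched at crop (85,410).

Request:
arm_command(rows=[{"angular": [0, 0, 0], "translation": [0, 0, -10], "grip": 20}, {"angular": [0, 0, 0], "translation": [0, 0, -35], "grip": 20}, {"angular": [0, 0, 0], "translation": [0, 0, -70], "grip": 20}, {"angular": [0, 0, 0], "translation": [0, 0, -110], "grip": 20}, {"angular": [0, 0, 0], "translation": [0, 0, -145], "grip": 20}, {"angular": [0, 0, 0], "translation": [0, 0, -165], "grip": 20}, {"angular": [0, 0, 0], "translation": [0, 0, -170], "grip": 20}, {"angular": [0, 0, 0], "translation": [0, 0, -170], "grip": 20}, {"angular": [0, 0, 0], "translation": [0, 0, -170], "grip": 20}])

```text
time: 3.17
ee_pos: [0.5926, 0.3399, 0.2181]
tool_rot: [0.292, 0.956, -0.0, -0.0]
ft_force: [0.6, -0.4, -1.8]
finger_gap: 0.338
```

```bash
python3 - <<'E'
from h import *
show(); go([.4763,.0506,.215],56)
E
```

```text
t 3.1667 p [0.5926 0.3399 0.2181] yaw 56.031764129731144 z [-0.0011 -0.0006 -1.    ] F [ 0.5915 -0.3591 -1.8351] gap 0.3382916224286576 q [0.5208 0.4415 0.3494 1.48   0.     1.1136]
T [ -65.2 -304.9    3.4] A [-0.0012 -0.0006  0.0006]
```

Request:
arm_command(rows=[{"angular": [0, 0, 0], "translation": [-5, -15, 3], "grip": 20}, {"angular": [0, 0, 0], "translation": [-12, -50, 3], "grip": 20}, {"angular": [0, 0, 0], "translation": [-20, -90, 3], "grip": 20}, {"angular": [0, 0, 0], "translation": [-28, -130, 3], "grip": 20}, {"angular": [0, 0, 0], "translation": [-36, -170, 3], "grip": 20}, {"angular": [0, 0, 0], "translation": [-45, -210, 3], "grip": 20}, {"angular": [0, 0, 0], "translation": [-53, -250, 3], "grip": 20}, {"angular": [0, 0, 0], "translation": [-60, -280, 3], "grip": 20}, {"angular": [0, 0, 0], "translation": [-65, -300, 3], "grip": 20}, {"angular": [0, 0, 0], "translation": [-65, -305, 3], "grip": 20}])

```text
time: 4.0
ee_pos: [0.4738, 0.048, 0.2143]
tool_rot: [0.294, 0.956, -0.001, -0.002]
ft_force: [-0.2, 0.9, -1.5]
finger_gap: 0.34
```

Request:
arm_command(rows=[{"angular": [0, 0, 0], "translation": [0, 0, 0], "grip": 20}, {"angular": [0, 0, 0], "translation": [0, 0, 0], "grip": 20}, {"angular": [0, 0, 0], "translation": [0, 0, 0], "grip": 20}])

```text
time: 4.25
ee_pos: [0.4764, 0.0516, 0.2154]
tool_rot: [0.292, 0.957, -0.0, -0.001]
ft_force: [-0.1, 0.5, -0.8]
finger_gap: 0.339
```

```bash
python3 - <<'E'
from h import *
show(); W=camera_info("wrist"); p,d=get_image("wrist"); cv2.imwrite("pics/w3.png",p[:,:,::-1]); np.save("pics/w3.npy",d)
import pickle; pickle.dump(W,open("pics/w3.pkl","wb"))
p,d=get_image("side"); cv2.imwrite("pics/s3.png",p[:,:,::-1]);crop(p[:,:,::-1],190,130,390,280,4,"pics/s3c.png");np.save("pics/s3.npy",d)
show()
E
```

```text
t 4.25 p [0.4764 0.0516 0.2154] yaw 56.08961680070363 z [-0.0013  0.0002 -1.    ] F [-0.0848  0.5112 -0.7863] gap 0.33924955486006897 q [ 0.1076  0.0408 -0.1676  1.3638  0.0004  0.6995]
t 4.35 p [0.4766 0.0517 0.2157] yaw 56.118905813642 z [-0.0009  0.0001 -1.    ] F [ 0.1556  0.7558 -0.8526] gap 0.33918655815808535 q [ 0.108   0.0408 -0.1669  1.364   0.0002  0.6993]
```

View pics/w3.png

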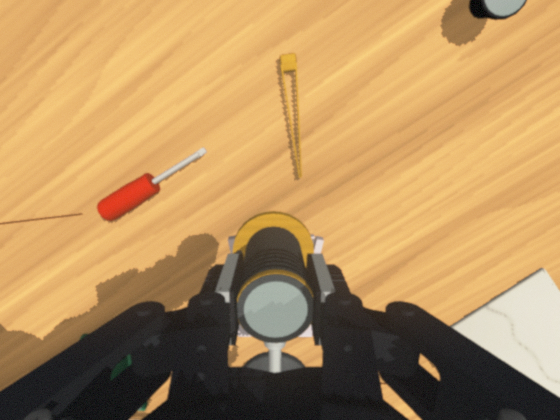

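View pics/s3c.png

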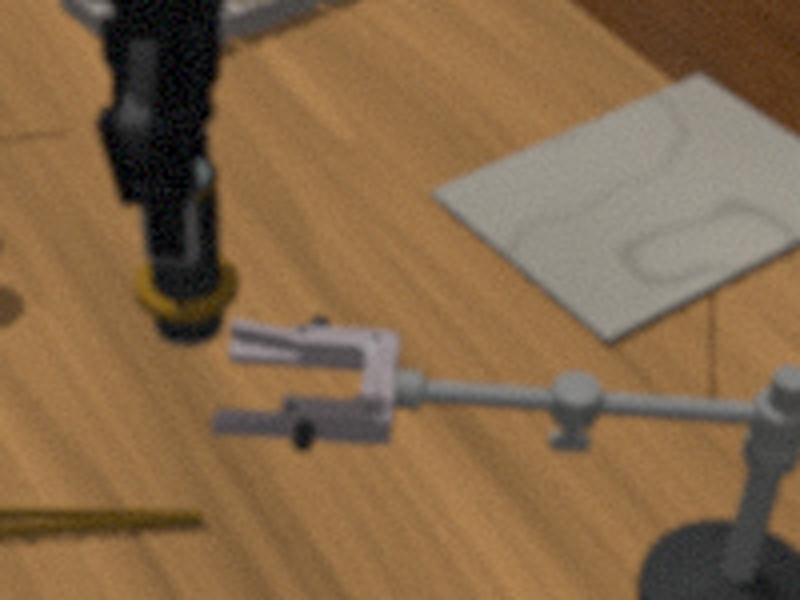

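The wrist view shows the lens at about (275,309) and the collar centred near u=273, with the head's tips symmetric behind it at u≈230 and 322. The side view shows the loupe upright just outside the mouth.

```bash
python3 - <<'E'
from h import *
import pickle; W=pickle.load(open("pics/w3.pkl","rb")); d=np.load("pics/w3.npy")
print("lens",pd(W,275,309,d[309,275]),"flange",[pd(W,u,v,d[v,u]) for u,v in((273,217),(245,230),(303,230))])
# side: flange far/near depth
p=cv2.imread("pics/w3.png"); crop(p,210,200,340,350,5-1,"pics/w3c.png")
S=camera_info("side")
hd=np.array([np.cos(np.radians(146)),np.sin(np.radians(146))])
for x in(47,):
  for y in(-25,25):
    pass
# upright check: side silhouettes
e=np.load("pics/s3.npy")
for u,v in((190+163/4,130+312/4),(190+212/4,130+312/4),(190+185/4,130+312/4)): print(u,v,pd(S,u,v,e[int(v),int(u)]))
E
```

```text
lens [0.4785 0.0514 0.2451] flange [array([0.4615, 0.0615, 0.1898]), array([0.4591, 0.0453, 0.1905]), array([0.4761, 0.0708, 0.1906])]
230.75 208.0 [0.4609 0.0371 0.1892]
243.0 208.0 [0.4792 0.0288 0.1878]
236.25 208.0 [0.4684 0.0316 0.1903]
```

View pics/w3c.png

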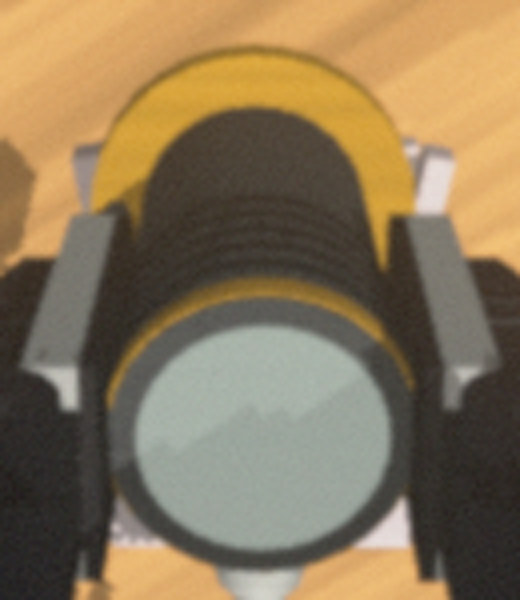

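Request:
arm_command(rows=[{"angular": [0, 0, 0], "translation": [0, 0.5, 10], "grip": 20}, {"angular": [0, 0, 0], "translation": [0, 0.5, 25], "grip": 20}, {"angular": [0, 0, 0], "translation": [0, 0.5, 40], "grip": 20}, {"angular": [0, 0, 0], "translation": [0, 0.5, 47], "grip": 20}, {"angular": [0, 0, 0], "translation": [0, 0.5, 50], "grip": 20}, {"angular": [0, 0, 0], "translation": [0, 0.5, 50], "grip": 20}, {"angular": [0, 0, 0], "translation": [0, 0.5, 50], "grip": 20}, {"angular": [0, 0, 0], "translation": [0, 0.5, 50], "grip": 20}])

```text
time: 5.02
ee_pos: [0.477, 0.0513, 0.167]
tool_rot: [0.292, 0.956, 0.0, 0.001]
ft_force: [0.2, 0.2, -0.6]
finger_gap: 0.337
```

Request:
arm_command(rows=[{"angular": [0, 0, 0], "translation": [-3, 0, 0], "grip": 20}, {"angular": [0, 0, 0], "translation": [-7, 0, 0], "grip": 20}, {"angular": [0, 0, 0], "translation": [-11, 0, 0], "grip": 20}, {"angular": [0, 0, 0], "translation": [-15, 0, 0], "grip": 20}, {"angular": [0, 0, 0], "translation": [-15, 0, 0], "grip": 20}, {"angular": [0, 0, 0], "translation": [-15, 0, 0], "grip": 20}, {"angular": [0, 0, 0], "translation": [-15, 0, 0], "grip": 20}])

```text
time: 5.6
ee_pos: [0.489, 0.0427, 0.1662]
tool_rot: [0.292, 0.956, -0.0, -0.0]
ft_force: [0.6, 0.1, -0.6]
finger_gap: 0.34
```

```bash
python3 - <<'E'
from h import *
show(); W=camera_info("wrist"); p,d=get_image("wrist"); crop(p[:,:,::-1],200,190,350,340,4,"pics/w4c.png"); np.save("pics/w4.npy",d)
import pickle; pickle.dump(W,open("pics/w4.pkl","wb"))
p,d=get_image("side"); crop(p[:,:,::-1],210,150,330,270,5,"pics/s4c.png")
E
```

```text
t 5.6 p [0.489  0.0427 0.1662] yaw 56.02038015140118 z [-0.0003  0.     -1.    ] F [ 0.5568  0.1297 -0.6106] gap 0.34040114033835395 q [ 0.0871  0.0698 -0.2444  1.2569  0.      0.6801]
```

View pics/w4c.png

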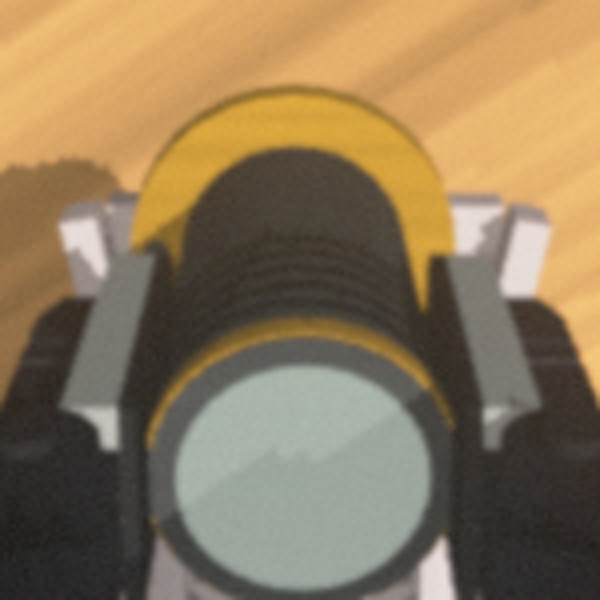

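View pics/s4c.png

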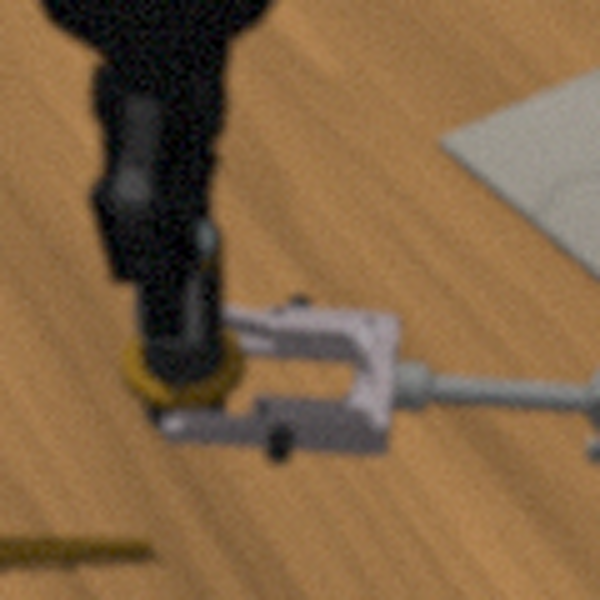

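The wrist crop shows the collar's middle at u≈293, while the tips' middle is at 304. The loupe is therefore about 1.4 mm off towards the left of the image, and the collar is above the ledges.

```bash
python3 - <<'E'
from h import *
import pickle; W=pickle.load(open("pics/w4.pkl","rb")); d=np.load("pics/w4.npy")
f=lambda x,y:(lambda u,v:pd(W,u,v,d[int(round(v)),int(round(u))]))(200+x/4,190+y/4)
r=np.radians(146);X=np.array([np.cos(r),np.sin(r),0]);Y=np.array([-X[1],X[0],0]);O=np.array([.526,.017,.13])
for n,x,y in[("tipL",80,214),("tipR",527,216),("tipL2",65,208),("tipR2",545,212),("fl front",293,95),("fl f2",293,120),("flL",150,210),("flR",437,210),("lens",303,480),("ledgeL",125,215),("ledgeR",485,215)]:
    P=f(x,y);print(n,P,"head",(P-O)@X*1000,(P-O)@Y*1000,(P-O)[2]*1000)
E
```

```text
tipL [0.4716 0.0192 0.1367] head 46.38262824820746 28.5810455983636 6.665062925350323
tipR [0.5065 0.0699 0.1356] head 45.77397803543622 -32.99186718419547 5.621653192715515
tipL2 [0.4707 0.0164 0.1323] head 45.54329982273164 31.41103083769366 2.318659642961962
tipR2 [0.5666 0.0641 0.0008] head -7.273689963768164 -61.73640871680983 -129.1641472082852
fl front [0.4729 0.0536 0.14  ] head 64.50463777564067 -0.6867271129419475 10.020079848743036
fl f2 [0.4755 0.0519 0.1411] head 61.39984077174255 -0.692429465008666 11.07203396764106
flL [0.4753 0.029  0.1412] head 48.77454341859363 18.41321665121095 11.169106008879325
flR [0.4968 0.0608 0.1408] head 48.698024920302274 -19.96675492928804 10.811699156284993
lens [0.4917 0.0425 0.1957] head 42.72034351155357 -1.9466823138865517 65.74755406071745
ledgeL [0.4769 0.0219 0.1298] head 43.47349071269439 23.367409058484622 -0.2466690080352718
ledgeR [0.5052 0.0647 0.1307] head 43.92168642434082 -27.916960149626387 0.6532530564276329
```

Request:
arm_command(rows=[{"angular": [0, 0, 0], "translation": [0, 1.4, 1], "grip": 20}, {"angular": [0, 0, 0], "translation": [0, 1.4, 2], "grip": 20}, {"angular": [0, 0, 0], "translation": [0, 1.4, 3], "grip": 20}, {"angular": [0, 0, 0], "translation": [0, 1.4, 4], "grip": 20}, {"angular": [0, 0, 0], "translation": [0, 1.4, 4], "grip": 20}, {"angular": [0, 0, 0], "translation": [0, 1.4, 4], "grip": 20}])

```text
time: 6.2
ee_pos: [0.4897, 0.044, 0.1622]
tool_rot: [0.292, 0.956, -0.0, -0.0]
ft_force: [-0.4, 0.3, -1.2]
finger_gap: 0.339
```

Request:
arm_command(rows=[{"angular": [0, 0, 0], "translation": [0, 0, 0.5], "grip": 20}, {"angular": [0, 0, 0], "translation": [0, 0, 1], "grip": 20}, {"angular": [0, 0, 0], "translation": [0, 0, 1], "grip": 20}, {"angular": [0, 0, 0], "translation": [0, 0, 1], "grip": 20}])

```text
time: 6.53
ee_pos: [0.4898, 0.0439, 0.1613]
tool_rot: [0.292, 0.956, -0.0, -0.0]
ft_force: [-1.0, 0.2, -0.8]
finger_gap: 0.337
```

Request:
arm_command(rows=[{"angular": [0, 0, 0], "translation": [0, 0, 0.3], "grip": 20}, {"angular": [0, 0, 0], "translation": [0, 0, 0.7], "grip": 20}, {"angular": [0, 0, 0], "translation": [0, 0, 0.7], "grip": 20}, {"angular": [0, 0, 0], "translation": [0, 0, 0.7], "grip": 20}])

```text
time: 6.87
ee_pos: [0.4898, 0.044, 0.1608]
tool_rot: [0.292, 0.956, 0.0, 0.0]
ft_force: [-0.6, -0.0, 0.9]
finger_gap: 0.341
```

Request:
arm_command(rows=[{"angular": [0, 0, 0], "translation": [0, 0, 0.3], "grip": 20}, {"angular": [0, 0, 0], "translation": [0, 0, 0.5], "grip": 20}, {"angular": [0, 0, 0], "translation": [0, 0, 0.5], "grip": 20}, {"angular": [0, 0, 0], "translation": [0, 0, 0.5], "grip": 20}])

```text
time: 7.2
ee_pos: [0.49, 0.0441, 0.1606]
tool_rot: [0.292, 0.956, 0.0, 0.0]
ft_force: [-2.1, -0.0, 6.0]
finger_gap: 0.34
```

Contact is at TCP z ≈ 0.1608 (6 N after 0.5 mm more). I'll back off 0.5 mm and slide in.

Request:
arm_command(rows=[{"angular": [0, 0, 0], "translation": [0, 0, -0.5], "grip": 20}, {"angular": [0, 0, 0], "translation": [-2, 0, -0.6], "grip": 20}, {"angular": [0, 0, 0], "translation": [-4, 0, -0.6], "grip": 20}, {"angular": [0, 0, 0], "translation": [-6, 0, -0.6], "grip": 20}, {"angular": [0, 0, 0], "translation": [-8, 0, -0.6], "grip": 20}, {"angular": [0, 0, 0], "translation": [-8, 0, -0.6], "grip": 20}, {"angular": [0, 0, 0], "translation": [-8, 0, -0.6], "grip": 20}])

```text
time: 7.78
ee_pos: [0.4967, 0.0394, 0.1607]
tool_rot: [0.292, 0.956, 0.0, 0.0]
ft_force: [-1.4, 0.9, 3.1]
finger_gap: 0.342
```

```bash
python3 - <<'E'
from h import *
show(); W=camera_info("wrist"); p,d=get_image("wrist"); crop(p[:,:,::-1],200,190,350,340,4,"pics/w5c.png"); np.save("pics/w5.npy",d)
p,d=get_image("side"); crop(p[:,:,::-1],210,150,330,270,5,"pics/s5c.png")
E
```

```text
t 7.7833 p [0.4967 0.0394 0.1607] yaw 56.02447432201811 z [ 0.0002 -0.     -1.    ] F [-1.4254  0.9346  3.0742] gap 0.34179371151528554 q [ 0.0792  0.0847 -0.2403  1.2456 -0.0001  0.6722]
```

View pics/w5c.png

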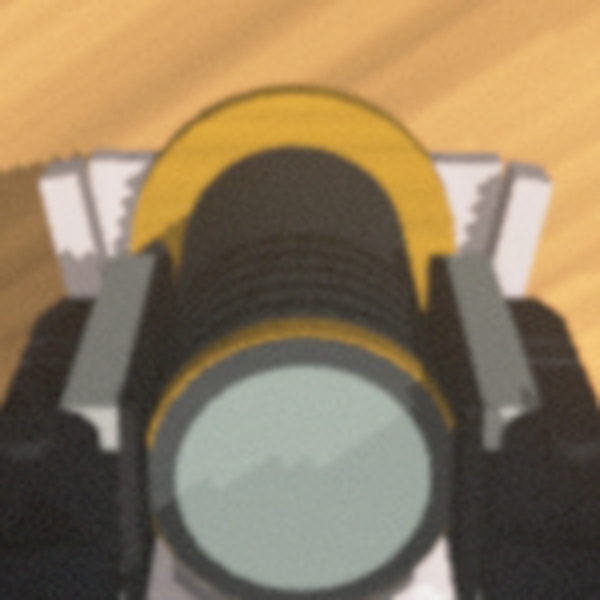

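View pics/s5c.png

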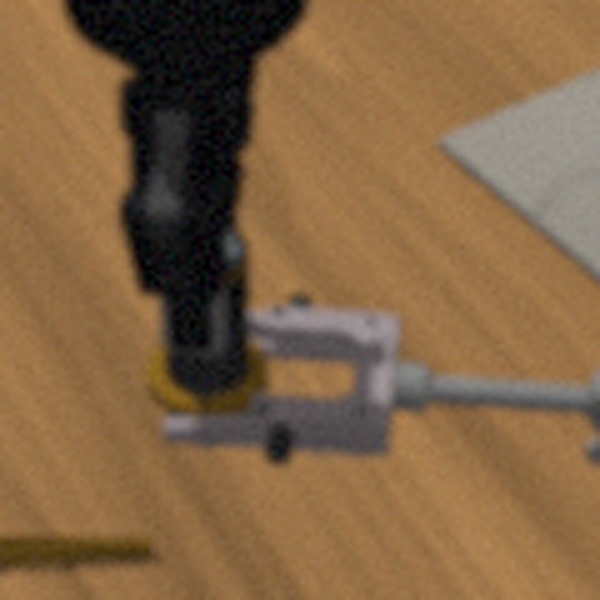

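The collar now sits between the walls (its middle at u≈293, the head's at ≈295) and its rear edge is under the plate. I'll raise it slightly and go on.

Request:
arm_command(rows=[{"angular": [0, 0, 0], "translation": [-1.5, 0, -0.3], "grip": 20}, {"angular": [0, 0, 0], "translation": [-3, 0, -0.3], "grip": 20}, {"angular": [0, 0, 0], "translation": [-5, 0, -0.3], "grip": 20}, {"angular": [0, 0, 0], "translation": [-7, 0, -0.3], "grip": 20}, {"angular": [0, 0, 0], "translation": [-9, 0, -0.3], "grip": 20}, {"angular": [0, 0, 0], "translation": [-11, 0, -0.3], "grip": 20}, {"angular": [0, 0, 0], "translation": [-11, 0, -0.3], "grip": 20}, {"angular": [0, 0, 0], "translation": [-11, 0, -0.3], "grip": 20}])

```text
time: 8.55
ee_pos: [0.5058, 0.0331, 0.1608]
tool_rot: [0.292, 0.956, -0.0, 0.0]
ft_force: [-0.2, 0.5, 0.7]
finger_gap: 0.34
```

Request:
arm_command(rows=[{"angular": [0, 0, 0], "translation": [-1.5, 0, 0], "grip": 20}, {"angular": [0, 0, 0], "translation": [-3, 0, 0], "grip": 20}, {"angular": [0, 0, 0], "translation": [-4, 0, 0], "grip": 20}, {"angular": [0, 0, 0], "translation": [-5, 0, 0], "grip": 20}, {"angular": [0, 0, 0], "translation": [-5, 0, 0], "grip": 20}, {"angular": [0, 0, 0], "translation": [-5, 0, 0], "grip": 20}])

```text
time: 9.05
ee_pos: [0.5097, 0.0305, 0.1609]
tool_rot: [0.292, 0.956, -0.0, -0.0]
ft_force: [-0.0, -0.4, -0.1]
finger_gap: 0.335
```

Request:
arm_command(rows=[{"angular": [0, 0, 0], "translation": [-1, 0, 0], "grip": 20}, {"angular": [0, 0, 0], "translation": [-2, 0, 0], "grip": 20}, {"angular": [0, 0, 0], "translation": [-3, 0, 0], "grip": 20}, {"angular": [0, 0, 0], "translation": [-4, 0, 0], "grip": 20}])

```text
time: 9.38
ee_pos: [0.5131, 0.0283, 0.161]
tool_rot: [0.292, 0.956, 0.0, -0.0]
ft_force: [0.4, 0.5, -1.8]
finger_gap: 0.338
```

Request:
arm_command(rows=[{"angular": [0, 0, 0], "translation": [-1, 0, 0], "grip": 20}, {"angular": [0, 0, 0], "translation": [-2, 0, 0], "grip": 20}, {"angular": [0, 0, 0], "translation": [-3, 0, 0], "grip": 20}])

```text
time: 9.63
ee_pos: [0.515, 0.027, 0.1609]
tool_rot: [0.292, 0.956, 0.0, -0.001]
ft_force: [-2.5, 1.8, 1.2]
finger_gap: 0.343
```

Request:
arm_command(rows=[{"angular": [0, 0, 0], "translation": [-1, 0, 0], "grip": 20}, {"angular": [0, 0, 0], "translation": [-2, 0, 0], "grip": 20}])

```text
time: 9.8
ee_pos: [0.5168, 0.0257, 0.1609]
tool_rot: [0.292, 0.956, 0.0, -0.0]
ft_force: [-4.1, 2.8, 0.8]
finger_gap: 0.34
```

Request:
arm_command(rows=[{"angular": [0, 0, 0], "translation": [-1, 0, 0], "grip": 20}, {"angular": [0, 0, 0], "translation": [-2, 0, 0], "grip": 20}])

```text
time: 9.97
ee_pos: [0.5187, 0.0244, 0.1609]
tool_rot: [0.292, 0.956, 0.0, -0.0]
ft_force: [-3.0, 2.3, 0.1]
finger_gap: 0.332
```

Request:
arm_command(rows=[{"angular": [0, 0, 0], "translation": [-1, 0, 0], "grip": 20}, {"angular": [0, 0, 0], "translation": [-2, 0, 0], "grip": 20}])

```text
time: 10.13
ee_pos: [0.5206, 0.0232, 0.1609]
tool_rot: [0.292, 0.956, -0.0, -0.0]
ft_force: [-2.3, 2.4, -1.2]
finger_gap: 0.338
```

Request:
arm_command(rows=[{"angular": [0, 0, 0], "translation": [-1, 0, 0], "grip": 20}, {"angular": [0, 0, 0], "translation": [-2, 0, 0], "grip": 20}])

```text
time: 10.3
ee_pos: [0.5224, 0.022, 0.161]
tool_rot: [0.292, 0.956, -0.0, 0.0]
ft_force: [-1.9, 2.0, -1.0]
finger_gap: 0.338
```

Request:
arm_command(rows=[{"angular": [0, 0, 0], "translation": [-0.8, 0, 0], "grip": 20}, {"angular": [0, 0, 0], "translation": [-1.5, 0, 0], "grip": 20}])

```text
time: 10.47
ee_pos: [0.5237, 0.0211, 0.161]
tool_rot: [0.292, 0.956, -0.0, 0.0]
ft_force: [-1.4, 0.6, -1.3]
finger_gap: 0.339
```

Request:
arm_command(rows=[{"angular": [0, 0, 0], "translation": [-0.5, 0, 0], "grip": 20}, {"angular": [0, 0, 0], "translation": [-1, 0, 0], "grip": 20}])

```text
time: 10.63
ee_pos: [0.5245, 0.0206, 0.1611]
tool_rot: [0.292, 0.956, -0.0, 0.0]
ft_force: [-0.4, 1.5, 0.0]
finger_gap: 0.339
```

Request:
arm_command(rows=[{"angular": [0, 0, 0], "translation": [-0.5, 0, 0], "grip": 20}, {"angular": [0, 0, 0], "translation": [-0.8, 0, 0], "grip": 20}, {"angular": [0, 0, 0], "translation": [-0.8, 0, 0], "grip": 20}])

```text
time: 10.88
ee_pos: [0.5251, 0.0202, 0.1611]
tool_rot: [0.292, 0.956, -0.0, 0.0]
ft_force: [-0.1, 0.8, -0.7]
finger_gap: 0.337
```

Request:
arm_command(rows=[{"angular": [0, 0, 0], "translation": [-0.4, 0, 0], "grip": 20}, {"angular": [0, 0, 0], "translation": [-0.6, 0, 0], "grip": 20}, {"angular": [0, 0, 0], "translation": [-0.6, 0, 0], "grip": 20}])

```text
time: 11.13
ee_pos: [0.5255, 0.0199, 0.1611]
tool_rot: [0.292, 0.956, -0.0, 0.0]
ft_force: [-0.9, 0.5, -1.6]
finger_gap: 0.336
```

Request:
arm_command(rows=[{"angular": [0, 0, 0], "translation": [-0.4, 0, 0], "grip": 20}, {"angular": [0, 0, 0], "translation": [-0.6, 0, 0], "grip": 20}, {"angular": [0, 0, 0], "translation": [-0.6, 0, 0], "grip": 20}])

```text
time: 11.38
ee_pos: [0.5259, 0.0196, 0.161]
tool_rot: [0.292, 0.956, -0.0, 0.0]
ft_force: [-0.7, 0.9, -0.7]
finger_gap: 0.335
```

Request:
arm_command(rows=[{"angular": [0, 0, 0], "translation": [-0.4, 0, 0], "grip": 20}, {"angular": [0, 0, 0], "translation": [-0.6, 0, 0], "grip": 20}, {"angular": [0, 0, 0], "translation": [-0.6, 0, 0], "grip": 20}])

```text
time: 11.63
ee_pos: [0.5265, 0.0192, 0.161]
tool_rot: [0.292, 0.956, -0.0, 0.0]
ft_force: [-1.0, 0.8, -1.4]
finger_gap: 0.343
```

```bash
python3 - <<'E'
from h import *
show(); W=camera_info("wrist"); p,d=get_image("wrist"); crop(p[:,:,::-1],190,180,360,350,4-1,"pics/w6c.png"); np.save("pics/w6.npy",d)
import pickle; pickle.dump(W,open("pics/w6.pkl","wb"))
p,d=get_image("side"); crop(p[:,:,::-1],220,150,340,270,5,"pics/s6c.png")
E
```

```text
t 11.6333 p [0.5265 0.0192 0.161 ] yaw 56.03132724966666 z [ 0.0002 -0.0002 -1.    ] F [-0.9808  0.8061 -1.4213] gap 0.34290115398857307 q [ 0.0366  0.1379 -0.1794  1.2532 -0.0002  0.6295]
```

View pics/w6c.png

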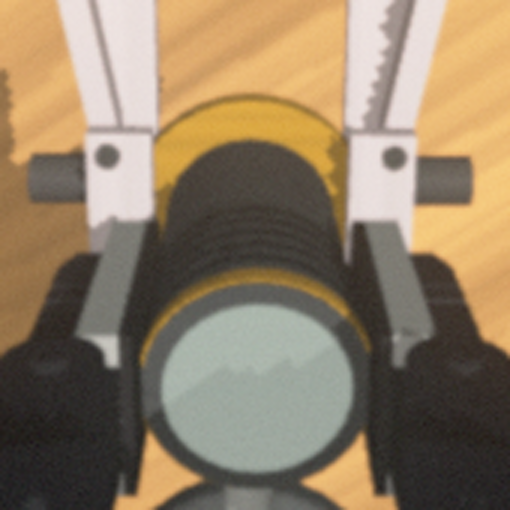

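View pics/s6c.png

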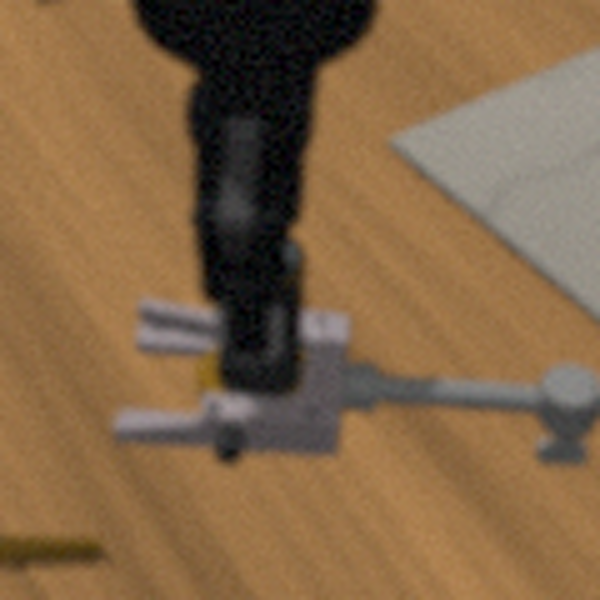

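```bash
python3 - <<'E'
from h import *
import pickle; W=pickle.load(open("pics/w6.pkl","rb"));d=np.load("pics/w6.npy")
r=np.radians(146);X=np.array([np.cos(r),np.sin(r),0]);Y=np.array([-X[1],X[0],0]);O=np.array([.526,.017,.13])
def f(n,x,y,z):
    u,v=190+x/3,180+y/3
    P=pz(W,u,v,z);Q=pd(W,u,v,d[int(round(v)),int(round(u))]);print(n,*[((p-O)@X*1000,(p-O)@Y*1000,(p-O)[2]*1000) for p in(P,Q)])
f("plL",105,131,.141);f("plR",395,131,.141);f("fl",250,97,.135);f("fl2",250,115,.135);f("knL",55,178,.134);f("knR",445,180,.134);f("lens",257,388,.19)
E
```

```text
plL (np.float64(16.816663262985777), np.float64(22.35386179188753), np.float64(10.999999999999982)) (np.float64(16.76697275869575), np.float64(22.37707421087057), np.float64(10.851398481201285))
plR (np.float64(16.904571199579806), np.float64(-26.92975529339818), np.float64(10.999999999999982)) (np.float64(16.388215968408648), np.float64(-27.156004108550537), np.float64(9.453322581531614))
fl (np.float64(21.105481940310952), np.float64(-2.260561416274256), np.float64(5.000000000000004)) (np.float64(20.833375215332737), np.float64(-2.256029568014226), np.float64(4.084193263504815))
fl2 (np.float64(17.812220895889322), np.float64(-2.2614702131422186), np.float64(5.000000000000004)) (np.float64(18.010922746339542), np.float64(-2.2645723874527124), np.float64(5.627577080383473))
knL (np.float64(5.559426591513266), np.float64(32.78986696199694), np.float64(4.0000000000000036)) (np.float64(7.20035996409696), np.float64(31.89408807466147), np.float64(8.241674221959011))
knR (np.float64(5.304356358249898), np.float64(-37.31486668291336), np.float64(4.0000000000000036)) (np.float64(6.904846537892413), np.float64(-36.48499519456777), np.float64(8.121141642606938))
lens (np.float64(-1.5403939509639173), np.float64(-3.44254710906438), np.float64(60.0)) (np.float64(-1.726360432195992), np.float64(-3.4434306171673756), np.float64(59.70912464920655))
```

The collar's front edge is about 4.2 mm ahead of the plate edge, against 4.0 mm when home, so it is nearly there. I'll feel for the stop.

Request:
arm_command(rows=[{"angular": [0, 0, 0], "translation": [-0.3, 0, 0], "grip": 20}, {"angular": [0, 0, 0], "translation": [-0.5, 0, 0], "grip": 20}, {"angular": [0, 0, 0], "translation": [-0.5, 0, 0], "grip": 20}])

```text
time: 11.98
ee_pos: [0.5268, 0.019, 0.161]
tool_rot: [0.292, 0.956, -0.0, 0.0]
ft_force: [-0.8, 0.5, -0.6]
finger_gap: 0.339
```

Request:
arm_command(rows=[{"angular": [0, 0, 0], "translation": [-0.3, 0, 0], "grip": 20}, {"angular": [0, 0, 0], "translation": [-0.4, 0, 0], "grip": 20}, {"angular": [0, 0, 0], "translation": [-0.4, 0, 0], "grip": 20}])

```text
time: 12.23
ee_pos: [0.527, 0.0189, 0.161]
tool_rot: [0.292, 0.956, 0.0, -0.0]
ft_force: [-1.0, 1.1, 0.0]
finger_gap: 0.338
```

Request:
arm_command(rows=[{"angular": [0, 0, 0], "translation": [-0.3, 0, 0], "grip": 20}, {"angular": [0, 0, 0], "translation": [-0.5, 0, 0], "grip": 20}, {"angular": [0, 0, 0], "translation": [-0.5, 0, 0], "grip": 20}])

```text
time: 12.48
ee_pos: [0.5272, 0.0188, 0.161]
tool_rot: [0.292, 0.956, 0.0, -0.0]
ft_force: [-2.6, 2.0, 1.1]
finger_gap: 0.334
```

Request:
arm_command(rows=[{"angular": [0, 0, 0], "translation": [-0.2, 0, 0], "grip": 20}, {"angular": [0, 0, 0], "translation": [-0.4, 0, 0], "grip": 20}, {"angular": [0, 0, 0], "translation": [-0.4, 0, 0], "grip": 20}])

```text
time: 12.73
ee_pos: [0.5274, 0.0186, 0.161]
tool_rot: [0.292, 0.956, 0.0, -0.0]
ft_force: [-3.6, 2.0, 1.1]
finger_gap: 0.34
```

Request:
arm_command(rows=[{"angular": [0, 0, 0], "translation": [-0.3, 0, 0], "grip": 20}, {"angular": [0, 0, 0], "translation": [-0.6, 0, 0], "grip": 20}, {"angular": [0, 0, 0], "translation": [-0.6, 0, 0], "grip": 20}])

```text
time: 12.98
ee_pos: [0.5276, 0.0184, 0.1609]
tool_rot: [0.292, 0.956, 0.0, -0.001]
ft_force: [-5.0, 3.2, 2.0]
finger_gap: 0.341
```

```bash
python3 - <<'E'
from h import *
show(); W=camera_info("wrist"); p,d=get_image("wrist"); crop(p[:,:,::-1],190,180,360,350,3,"pics/w7c.png"); np.save("pics/w7.npy",d)
import pickle; pickle.dump(W,open("pics/w7.pkl","wb"))
E
```

```text
t 12.9833 p [0.5276 0.0184 0.1609] yaw 56.048530487691735 z [-0.0015  0.0012 -1.    ] F [-4.9865  3.2115  2.001 ] gap 0.34070986964687916 q [ 0.0343  0.1413 -0.1757  1.2552  0.0012  0.6268]
```

View pics/w7c.png

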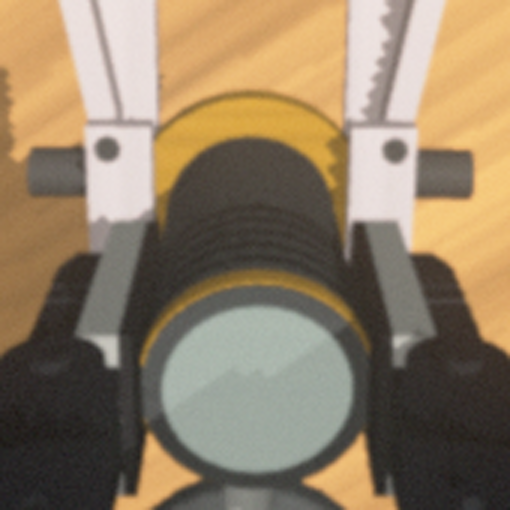

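The collar edge is now level with where home should be, and the push has risen to 6 N with little movement, which fits the rigid stop. I'll make one more small push to confirm, then relax.

Request:
arm_command(rows=[{"angular": [0, 0, 0], "translation": [-0.3, 0, 0], "grip": 20}, {"angular": [0, 0, 0], "translation": [-0.5, 0, 0], "grip": 20}, {"angular": [0, 0, 0], "translation": [-0.5, 0, 0], "grip": 20}])

```text
time: 13.28
ee_pos: [0.5277, 0.0184, 0.1609]
tool_rot: [0.292, 0.956, 0.0, -0.001]
ft_force: [-6.2, 4.4, 3.0]
finger_gap: 0.337
```

Request:
arm_command(rows=[{"angular": [0, 0, 0], "translation": [0.8, 0, 0], "grip": 20}, {"angular": [0, 0, 0], "translation": [1.5, 0, 0], "grip": 20}, {"angular": [0, 0, 0], "translation": [1.5, 0, 0], "grip": 20}, {"angular": [0, 0, 0], "translation": [1.5, 0, 0], "grip": 20}])

```text
time: 13.62
ee_pos: [0.5274, 0.0186, 0.1609]
tool_rot: [0.292, 0.956, 0.0, -0.0]
ft_force: [-4.1, 1.8, 1.2]
finger_gap: 0.338
```

```bash
python3 - <<'E'
from h import *
show()
E
```

```text
t 13.6167 p [0.5274 0.0186 0.1609] yaw 56.036562112608785 z [-0.0002  0.0001 -1.    ] F [-4.0789  1.7798  1.1726] gap 0.33800915301166584 q [ 0.0351  0.14   -0.1772  1.2538  0.0001  0.6279]
```

Peak push was 7.6 N. Now I'll swing in small arcs about the pillar, watching the radial force.

Request:
arm_command(rows=[{"angular": [0, 0, -0.01], "translation": [0.5, -2, 0], "grip": 20}, {"angular": [0, 0, -0.03], "translation": [0.4, -6, 0], "grip": 20}, {"angular": [0, 0, -0.05], "translation": [0.3, -10, 0], "grip": 20}, {"angular": [0, 0, -0.07], "translation": [0.1, -14, 0], "grip": 20}, {"angular": [0, 0, -0.09], "translation": [-0.2, -18, 0], "grip": 20}, {"angular": [0, 0, -0.11], "translation": [-0.6, -22, 0], "grip": 20}, {"angular": [0, 0, -0.13], "translation": [-1.0, -25.9, 0], "grip": 20}, {"angular": [0, 0, -0.15], "translation": [-1.5, -29.9, 0], "grip": 20}])

```text
time: 14.28
ee_pos: [0.512, -0.0074, 0.1609]
tool_rot: [0.219, 0.976, 0.0, 0.0]
ft_force: [-1.9, 2.0, -0.9]
finger_gap: 0.337
```

```bash
cat >> h.py <<'E'
def hf():
    show(); s=arm.state(); r=R.from_quat(s['tool_rot']); print("tool-frame F",r.inv().apply(s['ft_force']))
E
python3 -c "
from h import *
hf()"
```

```text
t 14.2833 p [ 0.512  -0.0074  0.1609] yaw 64.71389948359335 z [ 0.0001 -0.     -1.    ] F [-1.8695  1.9677 -0.8749] gap 0.3365562944103889 q [-0.0144  0.1105 -0.2111  1.249  -0.      0.4269]
tool-frame F [2.531  0.9806 0.8746]
```

Request:
arm_command(rows=[{"angular": [0, 0, -0.03], "translation": [0, -6, 0], "grip": 20}, {"angular": [0, 0, -0.06], "translation": [-0.3, -12, 0], "grip": 20}, {"angular": [0, 0, -0.09], "translation": [-0.7, -18, 0], "grip": 20}, {"angular": [0, 0, -0.12], "translation": [-1.2, -23.9, 0], "grip": 20}, {"angular": [0, 0, -0.15], "translation": [-2, -29.9, 0], "grip": 20}, {"angular": [0, 0, -0.18], "translation": [-2.9, -35.8, 0], "grip": 20}, {"angular": [0, 0, -0.21], "translation": [-4.1, -41.7, 0], "grip": 20}, {"angular": [0, 0, -0.24], "translation": [-5.4, -47.5, 0], "grip": 20}, {"angular": [0, 0, -0.27], "translation": [-6.9, -53.3, 0], "grip": 20}, {"angular": [0, 0, -0.3], "translation": [-8.6, -59.1, 0], "grip": 20}])

```text
time: 15.12
ee_pos: [0.4941, -0.0647, 0.1609]
tool_rot: [0.07, 0.998, -0.0, -0.0]
ft_force: [-2.7, 1.8, 0.6]
finger_gap: 0.339
```

```bash
python3 -c "
from h import *
hf()"
```

```text
t 15.1167 p [ 0.4941 -0.0647  0.1609] yaw 81.92560602543699 z [-0.0006 -0.0005 -1.    ] F [-2.7485  1.8029  0.5526] gap 0.33871222788470556 q [-0.1299  0.0854 -0.2391  1.2468 -0.0006  0.011 ]
tool-frame F [ 2.9747  1.3987 -0.5519]
```

Request:
arm_command(rows=[{"angular": [0, 0, -0.03], "translation": [0, -6, 0], "grip": 20}, {"angular": [0, 0, -0.06], "translation": [-0.3, -12, 0], "grip": 20}, {"angular": [0, 0, -0.09], "translation": [-0.7, -18, 0], "grip": 20}, {"angular": [0, 0, -0.12], "translation": [-1.2, -23.9, 0], "grip": 20}, {"angular": [0, 0, -0.15], "translation": [-2, -29.9, 0], "grip": 20}, {"angular": [0, 0, -0.18], "translation": [-2.9, -35.8, 0], "grip": 20}, {"angular": [0, 0, -0.21], "translation": [-4.1, -41.7, 0], "grip": 20}, {"angular": [0, 0, -0.24], "translation": [-5.4, -47.5, 0], "grip": 20}, {"angular": [0, 0, -0.27], "translation": [-6.9, -53.3, 0], "grip": 20}, {"angular": [0, 0, -0.3], "translation": [-8.6, -59.1, 0], "grip": 20}])

```text
time: 15.95
ee_pos: [0.494, -0.1248, 0.1609]
tool_rot: [-0.079, 0.997, -0.001, -0.001]
ft_force: [-3.4, 0.4, 1.5]
finger_gap: 0.339
```

```bash
python3 -c "
from h import *
hf()"
```

```text
t 15.95 p [ 0.494  -0.1248  0.1609] yaw 99.09582184512992 z [-0.0012 -0.0013 -1.    ] F [-3.4192  0.3864  1.5109] gap 0.33862775899611997 q [-0.2466  0.1065 -0.2157  1.2495 -0.0016 -0.4054]
tool-frame F [ 3.3172  0.9204 -1.5073]
```

Request:
arm_command(rows=[{"angular": [0, 0, -0.03], "translation": [0.1, -6, 0], "grip": 20}, {"angular": [0, 0, -0.06], "translation": [-0.2, -12, 0], "grip": 20}, {"angular": [0, 0, -0.09], "translation": [-0.5, -18, 0], "grip": 20}, {"angular": [0, 0, -0.12], "translation": [-1.0, -23.9, 0], "grip": 20}, {"angular": [0, 0, -0.15], "translation": [-1.8, -29.9, 0], "grip": 20}, {"angular": [0, 0, -0.18], "translation": [-2.7, -35.8, 0], "grip": 20}, {"angular": [0, 0, -0.21], "translation": [-3.8, -41.7, 0], "grip": 20}, {"angular": [0, 0, -0.24], "translation": [-5.1, -47.5, 0], "grip": 20}, {"angular": [0, 0, -0.27], "translation": [-6.6, -53.3, 0], "grip": 20}, {"angular": [0, 0, -0.3], "translation": [-8.3, -59.1, 0], "grip": 20}])

```text
time: 16.78
ee_pos: [0.5115, -0.1822, 0.1609]
tool_rot: [-0.227, 0.974, -0.001, -0.001]
ft_force: [-3.4, -0.7, 0.6]
finger_gap: 0.341
```

```bash
python3 - <<'E'
from h import *
hf()
for n in("top","side"):
    p,d=get_image(n); cv2.imwrite(f"pics/{n}8.png",p[:,:,::-1]); np.save(f"pics/{n}8.npy",d)
W=camera_info("wrist");p,d=get_image("wrist"); cv2.imwrite("pics/w8.png",p[:,:,::-1]); np.save("pics/w8.npy",d)
import pickle; pickle.dump(W,open("pics/w8.pkl","wb"))
E
```

```text
t 16.7833 p [ 0.5115 -0.1822  0.1609] yaw 116.27461493654503 z [-0.0013 -0.002  -1.    ] F [-3.363  -0.7426  0.5804] gap 0.3407893217043424 q [-0.341   0.1687 -0.1434  1.2592 -0.0023 -0.7996]
tool-frame F [ 3.3454  0.8221 -0.5746]
```

View pics/w8.png

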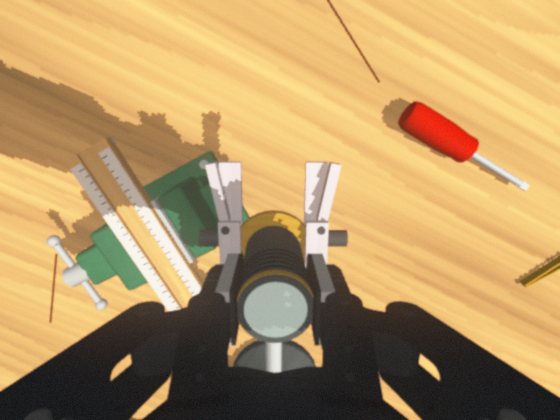

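View pics/side8.png

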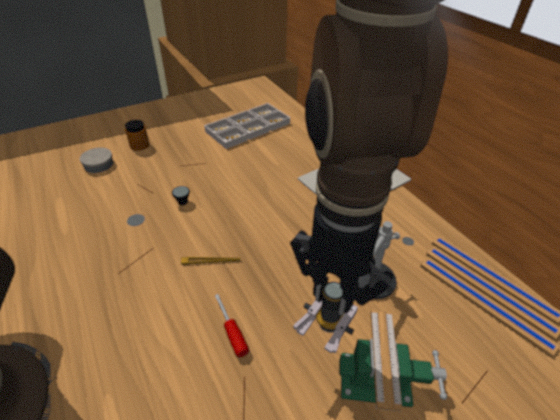

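View pics/top8.png

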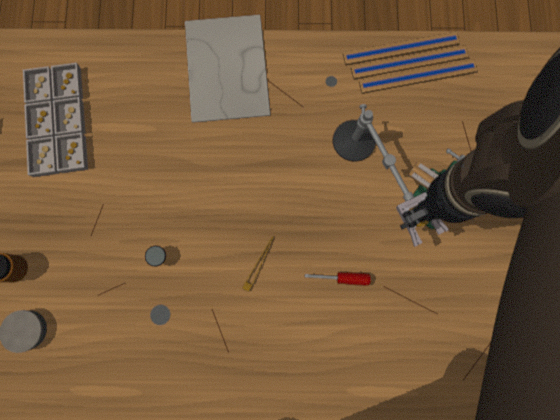

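The loupe is seated and riding in the head, and the rule is ahead to the left of the wrist view. Now I'll locate the rule precisely.

```bash
python3 - <<'E'
from h import *
import pickle
def cloud(c,d):
    v,u=np.nonzero(d>0); D=d[v,u]
    l=np.stack([(u-c['cx'])/c['fx'],-(v-c['cy'])/c['fy'],-np.ones(len(u))],1)*D[:,None]
    return R.from_quat(c['rotation']).apply(l)+c['xyz']
for n in("top","side"):
    P=cloud(camera_info(n),np.load(f"pics/{n}0.npy"))
    m=(P[:,2]>.0825)&(P[:,2]<.09)&(np.hypot(P[:,0]-.565,P[:,1]+.253)<.09)
    Q=P[m].astype(np.float32); (c,wh,a)=cv2.minAreaRect(Q[:,:2]*1000); print(n,m.sum(),c,wh,a,Q[:,2].mean(), Q.mean(0))
W=pickle.load(open("pics/w8.pkl","rb"));P=cloud(W,np.load("pics/w8.npy"))
m=(P[:,2]>.0825)&(P[:,2]<.09)&(np.hypot(P[:,0]-.565,P[:,1]+.253)<.09)
Q=P[m].astype(np.float32); print("wrist",m.sum(),cv2.minAreaRect(Q[:,:2]*1000))
E
```

```text
top 910 (565.6654663085938, -252.0496826171875) (149.91836547851562, 35.93053436279297) 53.506587982177734 0.08489107 [ 0.5662 -0.2528  0.0849]
side 1924 (566.8657836914062, -251.95767211914062) (152.3206329345703, 35.7138557434082) 53.967769622802734 0.085401855 [ 0.5634 -0.2591  0.0854]
wrist 6457 ((561.7474975585938, -262.3044738769531), (128.74205017089844, 33.642059326171875), 53.72021484375)
```

Request:
arm_command(rows=[{"angular": [0, 0, -0.03], "translation": [0.1, -6, 0], "grip": 20}, {"angular": [0, 0, -0.06], "translation": [-0.2, -12, 0], "grip": 20}, {"angular": [0, 0, -0.09], "translation": [-0.5, -18, 0], "grip": 20}, {"angular": [0, 0, -0.12], "translation": [-1.0, -23.9, 0], "grip": 20}, {"angular": [0, 0, -0.15], "translation": [-1.8, -29.9, 0], "grip": 20}, {"angular": [0, 0, -0.18], "translation": [-2.7, -35.8, 0], "grip": 20}, {"angular": [0, 0, -0.21], "translation": [-3.8, -41.7, 0], "grip": 20}, {"angular": [0, 0, -0.24], "translation": [-5.1, -47.5, 0], "grip": 20}, {"angular": [0, 0, -0.27], "translation": [-6.6, -53.3, 0], "grip": 20}, {"angular": [0, 0, -0.3], "translation": [-8.3, -59.1, 0], "grip": 20}])

```text
time: 17.77
ee_pos: [0.545, -0.2312, 0.161]
tool_rot: [-0.37, 0.929, -0.001, -0.001]
ft_force: [-5.0, -2.1, 0.8]
finger_gap: 0.336
```

Request:
arm_command(rows=[{"angular": [0, 0, -0.02], "translation": [0.2, -4, 0], "grip": 20}, {"angular": [0, 0, -0.04], "translation": [0.2, -8, 0], "grip": 20}, {"angular": [0, 0, -0.06], "translation": [0, -12, 0], "grip": 20}, {"angular": [0, 0, -0.08], "translation": [-0.3, -16, 0], "grip": 20}, {"angular": [0, 0, -0.1], "translation": [-0.7, -20, 0], "grip": 20}, {"angular": [0, 0, -0.12], "translation": [-1.1, -23.9, 0], "grip": 20}, {"angular": [0, 0, -0.135], "translation": [-1.5, -26.9, 0], "grip": 20}, {"angular": [0, 0, -0.135], "translation": [-1.5, -26.9, 0], "grip": 20}, {"angular": [0, 0, -0.135], "translation": [-1.5, -26.9, 0], "grip": 20}])

```text
time: 18.52
ee_pos: [0.5651, -0.2501, 0.161]
tool_rot: [-0.431, 0.902, -0.001, -0.001]
ft_force: [-2.5, -5.0, -0.5]
finger_gap: 0.346
```

```bash
python3 - <<'E'
from h import *
hf()
W=camera_info("wrist");p,d=get_image("wrist"); cv2.imwrite("pics/w9.png",p[:,:,::-1]); np.save("pics/w9.npy",d)
import pickle; pickle.dump(W,open("pics/w9.pkl","wb"))
p,d=get_image("side"); cv2.imwrite("pics/side9.png",p[:,:,::-1]); np.save("pics/side9.npy",d); crop(p[:,:,::-1],310,250,470,410,4-1,"pics/s9c.png")
E
```

```text
t 18.5167 p [ 0.5651 -0.2501  0.161 ] yaw 141.06127436357957 z [-0.0003 -0.0027 -1.    ] F [-2.5362 -5.0094 -0.4954] gap 0.3455518117698437 q [-0.4154  0.309   0.0358  1.2968 -0.0026 -1.3066]
tool-frame F [ 5.4893 -1.175   0.5096]
```

View pics/w9.png

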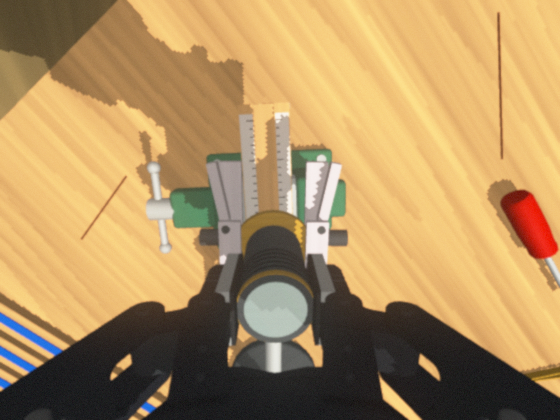

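View pics/s9c.png

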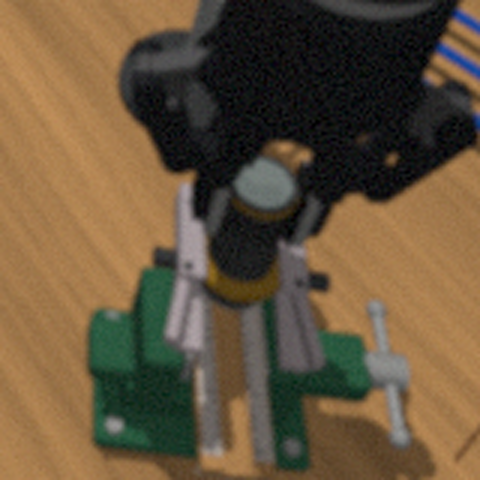

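The wrist view shows the rule running under the head, with edges at 239 and 291 at v≈110. The head is nearly centred on it, with its arms at u≈217 and 330.

```bash
cat > m.py <<'E'
from h import *
import sys,pickle
def cloud(c,d):
    v,u=np.nonzero(d>0); D=d[v,u]
    l=np.stack([(u-c['cx'])/c['fx'],-(v-c['cy'])/c['fy'],-np.ones(len(u))],1)*D[:,None]
    return R.from_quat(c['rotation']).apply(l)+c['xyz'],u,v
def rule_line(P,c0=(.566,-.252),lim=.09,a=53.7):
    e=np.array([np.cos(np.radians(a)),np.sin(np.radians(a))]);n=np.array([-e[1],e[0]])
    q=P[(P[:,2]>.0825)&(P[:,2]<.089)][:,:2]-c0
    s,t=q@e,q@n; res=[]
    for b in np.arange(-.08,.08,.01):
        k=(s>=b)&(s<b+.01)&(abs(t)<.03)
        if k.sum()>10: res.append((b*1000,np.percentile(t[k],2)*1000,np.percentile(t[k],98)*1000,k.sum()))
    return np.array(res)
E
python3 - <<'E'
from m import *
W=pickle.load(open("pics/w9.pkl","rb"));d=np.load("pics/w9.npy");P,u,v=cloud(W,d)
print("wrist");print(rule_line(P))
for n in("side","top"):
    print(n);print(rule_line(cloud(camera_info(n),np.load(f"pics/{n}0.npy"))[0]))
print("side9");print(rule_line(cloud(camera_info("side"),np.load("pics/side9.npy"))[0]))
p=cv2.imread("pics/w9.png");crop(p,200,90,350,250,4-0,"pics/w9c.png")
E
```

```text
wrist
[[-80.     -18.1541  12.9253 312.    ]
 [-70.     -18.2586  12.6873 625.    ]
 [-60.     -18.1717  12.9346 629.    ]
 [-50.     -18.1031  12.7166 596.    ]
 [-40.     -18.1111  12.9335 563.    ]
 [-30.     -18.1491  12.731  548.    ]
 [-20.     -18.0708  12.9548 524.    ]
 [-10.     -18.3388  12.7396 302.    ]]
side
[[-80.     -17.4666  13.8688  91.    ]
 [-70.     -17.3858  13.8429 164.    ]
 [-60.     -17.4438  13.6995 149.    ]
 [-50.     -17.2704  13.7302 151.    ]
 [-40.     -17.4959  13.5806 146.    ]
 [-30.     -17.8175  13.9022 135.    ]
 [-20.     -17.7357  13.5181 138.    ]
 [-10.     -17.3392  13.6338 121.    ]
 [ -0.     -17.4429  13.8196 123.    ]
 [ 10.     -17.6013  13.3217 121.    ]
 [ 20.     -17.2652  13.7084 117.    ]
 [ 30.     -17.4278  13.521  107.    ]
 [ 40.     -17.4396  13.6064 108.    ]
 [ 50.     -17.3358  13.6548 102.    ]
 [ 60.     -17.797   13.4118  99.    ]
 [ 70.     -17.5584  12.4902  50.    ]]
top
[[-80.     -16.6816  14.093   31.    ]
 [-70.     -16.7108  15.3124  62.    ]
 [-60.     -16.8766  14.852   58.    ]
 [-50.     -16.019   14.9041  63.    ]
 [-40.     -16.4348  14.7257  56.    ]
 [-30.     -17.3096  14.938   60.    ]
 [-20.     -16.3579  15.3063  67.    ]
 [-10.     -16.3752  15.2687  62.    ]
 [ -0.     -16.4706  14.5912  60.    ]
 [ 10.     -17.0174  14.9905  67.    ]
 [ 20.     -17.2744  14.9721  58.    ]
 [ 30.     -16.5519  14.7146  61.    ]
 [ 40.     -16.1344  13.9602  58.    ]
 [ 50.     -16.4513  14.9332  60.    ]
 [ 60.     -16.5006  14.7841  57.    ]
 [ 70.     -15.9141  14.6858  29.    ]]
side9
[[-80.     -17.5973  13.1046 100.    ]
 [-70.     -17.6725  13.8225 160.    ]
 [-60.     -17.7732  13.4064 163.    ]
 [-50.     -17.2803  13.5981 146.    ]
 [-40.     -17.4113  13.4373 146.    ]
 [-30.     -17.8823  13.9643 135.    ]
 [-20.     -17.7864   9.4764 112.    ]
 [-10.     -17.2891   8.6796 103.    ]
 [ -0.     -18.3313   8.1563  46.    ]]
```

View pics/w9c.png

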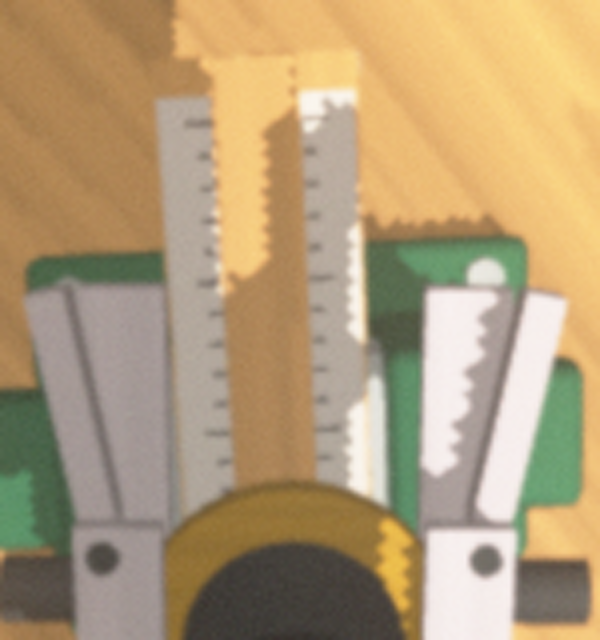

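```bash
python3 - <<'E'
from m import *
a=np.radians(53.7);e=np.array([np.cos(a),np.sin(a)]);n=np.array([-e[1],e[0]]);c0=np.array([.566,-.252])
def st(P): return np.round(((P[:2]-c0)@e*1000,(P[:2]-c0)@n*1000,P[2]*1000),1)
W=pickle.load(open("pics/w9.pkl","rb"));d=np.load("pics/w9.npy")
for nm,u,v in(("dotL",225.5,229.5),("dotR",321.5,230),("plL",218,235),("lens",275,309),("flfront",273.75,213)): print(nm,st(pd(W,u,v,d[int(round(v)),int(round(u))])))
P=[pz(W,u,v,.141) for u,v in((225.5,229.5),(321.5,230))];print("dots z141",st(P[0]),st(P[1]),"mid",st((P[0]+P[1])/2))
P=[pz(W,u,v,.137) for u,v in((206.5,163.5),(341.5,164))];print("tips",st(P[0]),st(P[1]),"mid",st((P[0]+P[1])/2))
S=camera_info("side");d=np.load("pics/side9.npy");u,v=398.3,311.7
print("side lens",st(pd(S,u,v,d[312,398])),st(pz(S,u,v,.1887)))
p=arm.state()['ee_pos'];print("tcp",st(p))
E
```

```text
dotL [-12.9 -23.  141.9]
dotR [-10.7  25.8 142.7]
plL [ -9.7 -27.4 140.7]
lens [  3.2   1.5 190.9]
flfront [-18.9   1.9 136.2]
dots z141 [-12.6 -23.2 141. ] [-10.1  26.  141. ] mid [-11.3   1.4 141. ]
tips [-46.2 -30.3 137. ] [-43.   36.7 137. ] mid [-44.6   3.2 137. ]
side lens [  0.8   2.  193. ] [  3.8   0.7 188.7]
tcp [  1.    1.8 161. ]
```

In both the wrist and side cameras the loupe is about 3.5 mm short of the rule's centreline, so I'll swing a little further.

Request:
arm_command(rows=[{"angular": [0, 0, -0.006], "translation": [0.3, -1.2, 0], "grip": 20}, {"angular": [0, 0, -0.012], "translation": [0.6, -2.4, 0], "grip": 20}, {"angular": [0, 0, -0.018], "translation": [0.7, -3.6, 0], "grip": 20}, {"angular": [0, 0, -0.018], "translation": [0.7, -3.6, 0], "grip": 20}, {"angular": [0, 0, -0.018], "translation": [0.7, -3.6, 0], "grip": 20}, {"angular": [0, 0, -0.018], "translation": [0.7, -3.6, 0], "grip": 20}])

```text
time: 19.12
ee_pos: [0.5676, -0.2521, 0.161]
tool_rot: [-0.439, 0.898, -0.001, -0.0]
ft_force: [-3.7, -4.7, -1.0]
finger_gap: 0.339
```

```bash
cat > chk.py <<'E'
from m import *
hf(); k=sys.argv[1]
W=camera_info("wrist");p,d=get_image("wrist"); crop(p[:,:,::-1],200,90,350,340,3-0.6,f"pics/w{k}c.png"); np.save(f"pics/w{k}.npy",d)
pickle.dump(W,open(f"pics/w{k}.pkl","wb"))
print(rule_line(cloud(W,d)[0]).mean(0)); 
a=np.radians(53.7);e=np.array([np.cos(a),np.sin(a)]);n=np.array([-e[1],e[0]]);c0=np.array([.566,-.252])
def st(P): return np.round(((P[:2]-c0)@e*1000,(P[:2]-c0)@n*1000,P[2]*1000),1)
for nm,u,v in(("dotL",225.5,229.5),("dotR",321.5,230),("lens",275,309),("flfront",273.75,213)): print(nm,st(pd(W,u,v,d[int(round(v)),int(round(u))])))
cv2.imwrite(f"pics/wf{k}.png",p[:,:,::-1])
E
python3 chk.py 10
```

```text
t 19.1167 p [ 0.5676 -0.2521  0.161 ] yaw 142.12808447044975 z [ 0.0001 -0.0011 -1.    ] F [-3.6815 -4.6801 -0.9665] gap 0.33876670368902545 q [-0.4176  0.3152  0.0443  1.2994 -0.001  -1.3274]
tool-frame F [5.9536 0.0337 0.9714]
[-45.     -18.1842  12.9226 513.625 ]
dotL [-12.6 -26.5 141.8]
dotR [-10.7  22.6 140.9]
lens [  3.   -1.7 190.8]
flfront [-18.9  -1.7 135.7]
```

View pics/wf10.png

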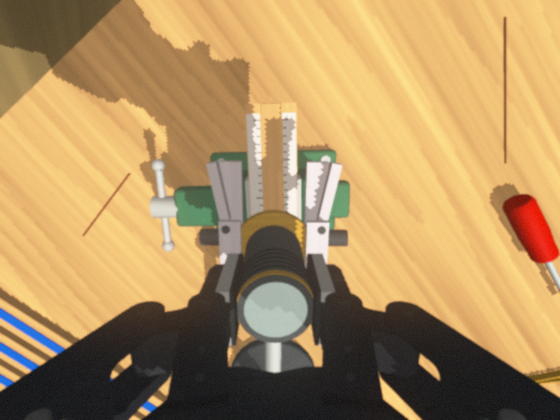

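The loupe (t ≈ -2.2 mm) and the rule's centreline (t ≈ -2.6 mm) agree. I'll relieve the radial push, release and rise.

Request:
arm_command(rows=[{"angular": [0, 0, 0], "translation": [0.7, 0, 0], "grip": 20}, {"angular": [0, 0, 0], "translation": [1.3, 0, 0], "grip": 20}, {"angular": [0, 0, 0], "translation": [1.3, 0, 0], "grip": 20}, {"angular": [0, 0, 0], "translation": [1.3, 0, 0], "grip": 20}], squeeze=20)

```text
time: 19.5
ee_pos: [0.5672, -0.2525, 0.161]
tool_rot: [-0.44, 0.898, -0.0, 0.0]
ft_force: [-0.6, -2.4, -0.7]
finger_gap: 0.34
```

Request:
arm_command(rows=[{"angular": [0, 0, 0], "translation": [0, 0, 0], "grip": 34}, {"angular": [0, 0, 0], "translation": [0, 0, 0], "grip": 36}, {"angular": [0, 0, 0], "translation": [0, 0, 0], "grip": 40}, {"angular": [0, 0, 0], "translation": [0, 0, 0], "grip": 50}, {"angular": [0, 0, 0], "translation": [0, 0, 0], "grip": 60}, {"angular": [0, 0, 0], "translation": [0, 0, 0], "grip": 70}, {"angular": [0, 0, 0], "translation": [0, 0, 0], "grip": 80}, {"angular": [0, 0, 0], "translation": [0, 0, 0], "grip": 80}, {"angular": [0, 0, 0], "translation": [0, 0, 0], "grip": 80}])

```text
time: 20.25
ee_pos: [0.5667, -0.2527, 0.161]
tool_rot: [-0.44, 0.898, 0.0, 0.0]
ft_force: [0.1, 0.6, -0.0]
finger_gap: 0.937
```

```bash
python3 chk.py 11
```

```text
t 20.25 p [ 0.5667 -0.2527  0.161 ] yaw 142.15044788425973 z [ 0.      0.0001 -1.    ] F [ 0.0669  0.5677 -0.0158] gap 0.93668874131835 q [-0.4194  0.3145  0.0432  1.2996  0.0001 -1.3296]
tool-frame F [-0.4894  0.2955  0.0158]
[-45.     -18.1962  12.9569 514.    ]
dotL [-13.5 -26.1 141.8]
dotR [-11.8  22.9 141.5]
lens [  2.2  -1.3 190.5]
flfront [-19.6  -1.3 135. ]
```

View pics/wf11.png

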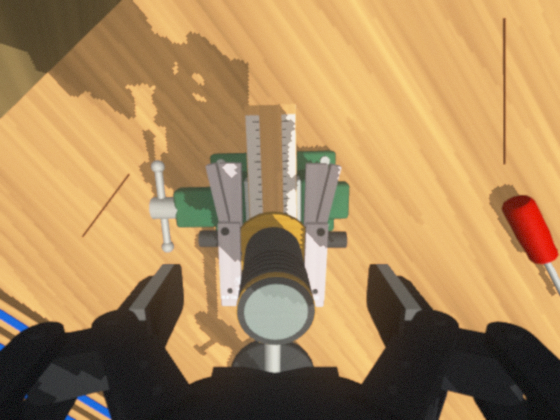

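The fingers are open and clear, and the loupe is still standing in the head. I'll rise and retreat.

Request:
arm_command(rows=[{"angular": [0, 0, 0], "translation": [0, 0, -10], "grip": 80}, {"angular": [0, 0, 0], "translation": [0, 0, -35], "grip": 80}, {"angular": [0, 0, 0], "translation": [0, 0, -65], "grip": 80}, {"angular": [0, 0, 0], "translation": [0, 0, -95], "grip": 80}, {"angular": [0, 0, 0], "translation": [0, 0, -110], "grip": 80}, {"angular": [0, 0, 0], "translation": [0, 0, -110], "grip": 80}])

```text
time: 20.8
ee_pos: [0.5679, -0.2532, 0.2763]
tool_rot: [-0.44, 0.898, -0.003, 0.002]
ft_force: [0.0, 0.7, 0.0]
finger_gap: 0.932
```

```bash
python3 - <<'E'
from h import *
show(); go([.35,.10,.27],142)
E
```

```text
t 20.8 p [ 0.5679 -0.2532  0.2763] yaw 142.1466424391898 z [ 0.0068 -0.003  -1.    ] F [0.0355 0.7391 0.0341] gap 0.9323166284019668 q [-0.4195  0.3175  0.2997  1.5456  0.0001 -1.3296]
T [-145.2  388.8    3.8] A [-0.0072  0.0018  0.0026]
```

Request:
arm_command(rows=[{"angular": [0, 0, 0], "translation": [-15, 40, 0], "grip": 80}, {"angular": [0, 0, 0], "translation": [-30, 80, 0], "grip": 80}, {"angular": [0, 0, 0], "translation": [-45, 120, 0], "grip": 80}, {"angular": [0, 0, 0], "translation": [-60, 160, 0], "grip": 80}, {"angular": [0, 0, 0], "translation": [-75, 200, 0], "grip": 80}, {"angular": [0, 0, 0], "translation": [-90, 240, 0], "grip": 80}, {"angular": [0, 0, 0], "translation": [-105, 280, 0], "grip": 80}, {"angular": [0, 0, 0], "translation": [-120, 320, 0], "grip": 80}, {"angular": [0, 0, 0], "translation": [-120, 320, 0], "grip": 80}, {"angular": [0, 0, 0], "translation": [-120, 320, 0], "grip": 80}])

```text
time: 21.63
ee_pos: [0.3862, 0.0401, 0.2712]
tool_rot: [-0.442, 0.897, -0.0, 0.0]
ft_force: [-0.1, -0.1, 0.7]
finger_gap: 0.935
```

```bash
python3 - <<'E'
from m import *
show()
for n in("top","side"):
    p,d=get_image(n); cv2.imwrite(f"pics/{n}12.png",p[:,:,::-1]); np.save(f"pics/{n}12.npy",d)
    print(n,rule_line(cloud(camera_info(n),d)[0]))
p=cv2.imread("pics/top12.png");crop(p,340,90,490,240,4,"pics/t12c.png")
p=cv2.imread("pics/side12.png");crop(p,310,240,470,410,3.5,"pics/s12c.png")
E
```

```text
t 21.6333 p [0.3862 0.0401 0.2712] yaw 142.40221553091916 z [ 0.0007  0.0002 -1.    ] F [-0.0683 -0.1403  0.6673] gap 0.9353801043192876 q [ 0.1034 -0.1289 -0.2066  1.4925  0.0002 -0.8112]
top [[ 60.     -16.4204  -8.3903  19.    ]
 [ 70.     -16.9935  -5.622   13.    ]]
side [[-80.     -17.6237  12.9679  85.    ]
 [-70.     -17.6165  13.8731 164.    ]
 [-60.     -17.7053  13.2086 152.    ]
 [-50.     -17.5355  13.8171 146.    ]
 [-40.     -17.5228  13.3955 139.    ]
 [-30.     -17.8719  13.7297 135.    ]
 [-20.     -17.6753   5.0954  95.    ]
 [-10.     -17.4708   5.7498  88.    ]
 [ -0.     -17.4022   5.2491  38.    ]
 [ 70.      -6.0306  13.8552  23.    ]]
```

View pics/t12c.png

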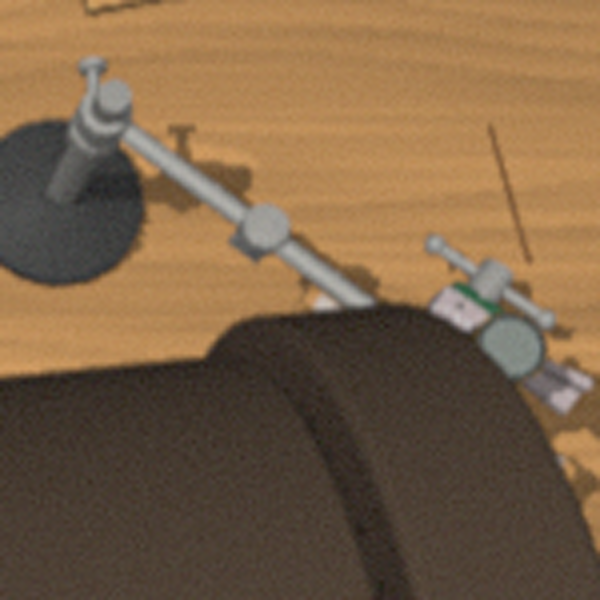

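View pics/s12c.png

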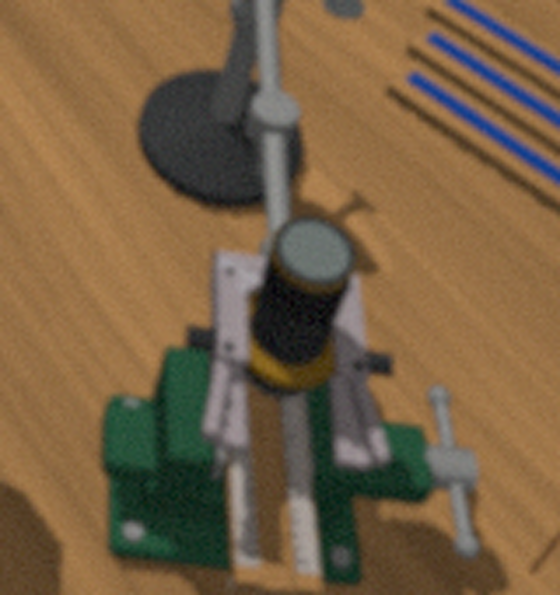

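View pics/top12.png

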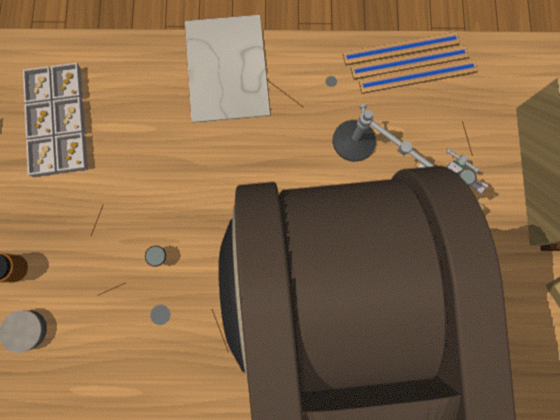

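The side view shows the loupe upright with its collar down between the plate's arms and behind the plate. The robot blocks the top view, so I'll swing it further left.

```bash
python3 - <<'E'
from h import *
go([.27,.32,.27],142)
E
```

```text
T [-150.4  265.7    0.8] A [-0.0007  0.      0.0037]
```

Request:
arm_command(rows=[{"angular": [0, 0, 0], "translation": [-15, 26, 0], "grip": 80}, {"angular": [0, 0, 0], "translation": [-35, 60, 0], "grip": 80}, {"angular": [0, 0, 0], "translation": [-55, 95, 0], "grip": 80}, {"angular": [0, 0, 0], "translation": [-75, 130, 0], "grip": 80}, {"angular": [0, 0, 0], "translation": [-95, 165, 0], "grip": 80}, {"angular": [0, 0, 0], "translation": [-115, 200, 0], "grip": 80}, {"angular": [0, 0, 0], "translation": [-132, 232, 0], "grip": 80}, {"angular": [0, 0, 0], "translation": [-145, 258, 0], "grip": 80}, {"angular": [0, 0, 0], "translation": [-150, 266, 0], "grip": 80}, {"angular": [0, 0, 0], "translation": [-150, 266, 0], "grip": 80}])

```text
time: 22.57
ee_pos: [0.2703, 0.3214, 0.2701]
tool_rot: [-0.44, 0.898, -0.0, -0.001]
ft_force: [1.3, -0.1, -0.3]
finger_gap: 0.932
```

```bash
python3 - <<'E'
from m import *
show()
a=np.radians(53.7);e=np.array([np.cos(a),np.sin(a)]);n=np.array([-e[1],e[0]]);c0=np.array([.566,-.252])
def st(P): return np.round(((P[:2]-c0)@e*1000,(P[:2]-c0)@n*1000,P[2]*1000),1)
for nm in("top","side"):
    c=camera_info(nm);p,d=get_image(nm); cv2.imwrite(f"pics/{nm}13.png",p[:,:,::-1])
    P,u,v=cloud(c,d); print(nm,rule_line(P)[:,:3].mean(0))
    m=(P[:,2]>.18)&(P[:,2]<.2)&(np.hypot(P[:,0]-.566,P[:,1]+.253)<.03)
    Q=P[m].astype(np.float32); (cc,r)=cv2.minEnclosingCircle(Q[:,:2].copy()*1000)
    print("lens",m.sum(),st(np.array([*np.array(cc)/1000,Q[:,2].mean()])),r,st(Q.mean(0)))
p=cv2.imread("pics/top13.png");crop(p,340,90,500,240,4,"pics/t13c.png")
E
```

```text
t 22.5667 p [0.2703 0.3214 0.2701] yaw 142.2375369620679 z [-0.0009 -0.0012 -1.    ] F [ 1.3292 -0.1257 -0.3026] gap 0.9318241561788603 q [ 0.8717 -0.0679 -0.155   1.4852 -0.0001 -0.04  ]
top [ -3.5714 -11.8174  14.7649]
lens 298 [  3.    0.  189.7] 15.637392044067383 [  3.6   1.6 189.7]
side [-29.     -16.2909  11.0736]
lens 500 [  2.7  -0.9 190.1] 15.863404273986816 [  0.2   0.3 190.1]
```

View pics/t13c.png

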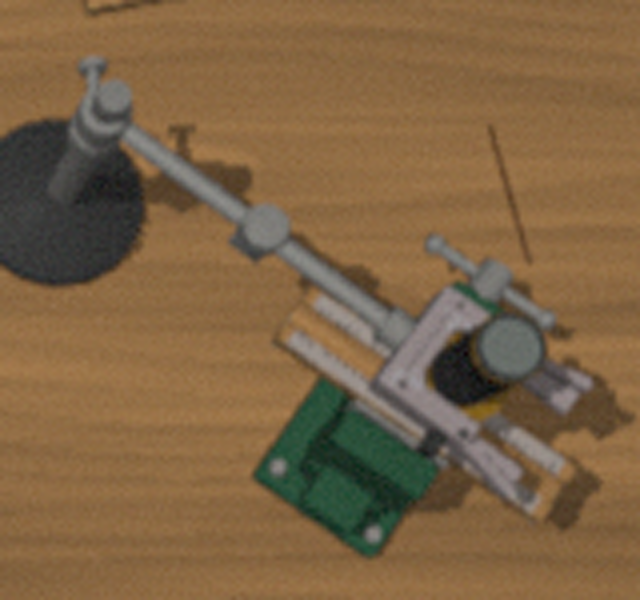

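View pics/top13.png

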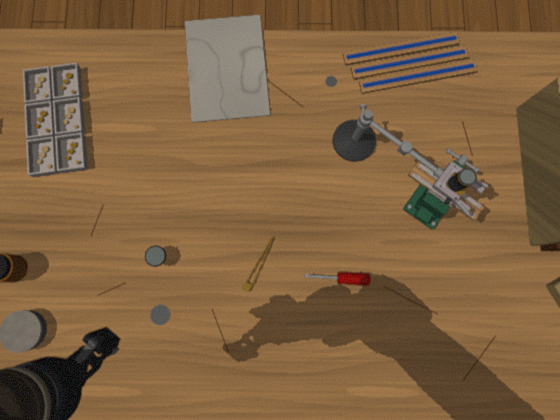

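The top and side cameras agree that the released lens is within about 1 mm of the rule's centreline. The collar hasn't moved relative to the plate since it was pressed home, and the bystanders are where they were. Handing in.

```bash
python3 -c "
from station import order
print(order.hand_in())"
```

```text
the job is handed in; nothing more can be done
None
```

The loupe is seated in the arm's head and stands over the slide rule. I handed the job in at about 22.7 s of the 61 s allowed.

- **Pick-up and fit:** I gripped the loupe upright on its barrel, set its collar lightly on the ledges, and slid it in. Forward push peaked at 7.6 N, rising against the stop with almost no movement. The collar's front edge then showed about 3.6–4 mm ahead of the plate edge, where 4.0 mm means home.
- **Swing and release:** I swung the arm about 1.5 rad anticlockwise, holding 2.5–6 N of inward push to keep the collar home. I then eased that push, opened the fingers and backed well away.
- **Last checks:**
  - **Centring:** with the robot clear, the lens sat about 0.8 mm (top camera) and 1.0 mm (side camera) off the rule's centreline. The last wrist view, just after release, put it about 1.3 mm off. I left that as it was. The cameras disagree by up to about 2 mm on the rule's absolute position, so I compared loupe and rule within each camera.
  - **Seating:** the loupe was upright, and the collar had not shifted measurably between pressing and release.
  - **Bystanders:** the plain loupe, screwdriver and tweezers looked unmoved in the last top view.

The largest downward contact I saw was about 6 N, when the collar first touched the ledges, before I backed it off. The wrist read a similar 6 N when the fingers closed on the loupe at pick-up.

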